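Shut down the bench power console

TASK

Shut down the bench power console: in one finger drag under the visor, starting at the red lever and without lifting out of the row, sweep all five levers down to off. Then twist the yellow spring-return knob clockwise to its stop and let it go, so that it springs all the way back. Leave everything else on the bench where it is.

Things in the scene. Friction and masses are not known exactly. Their poses are not given: they have to be found in the camera images.
- console: Blue bench power console, fixed. Origin: under the middle of the lever row, on the worktop; x to its back (away from the robot), y to its left along the row, from the knob to the red lever, z up. Low deck, top 45 mm up, x -60 to 70, y -246 to 164 mm. Five levers on it at x 0, y 104 (red), 52, 0, -52, -104 mm. Behind them a housing 139 mm high, x 28 to 70, y -134 to 134 mm. Beyond its end, open from above, the yellow knob at x 0, y -198 mm.
- visor_edge (a point): Middle of the visor's lower front edge: a grey plate 12 mm thick that juts from the housing's top over the levers, to 21 mm in front of the row (console x -21, y -134 to 134 mm); underside 127 mm, top 139 mm above the worktop. It bars the way from straight above: a finger must come in from the front under it, the tool leaning back towards the robot by about 25 to 40 degrees from vertical.
- red_pivot (a point): Hinge of the red lever, leftmost of the row, at the end away from the knob, 45 mm above the worktop. Each lever is a paddle 22 mm wide along console x, 8 mm thick, reaching 46 mm from its hinge. Up, it leans 0.17 rad away from the knob end, top 91 mm above the worktop; down, it lies along the row towards the knob, highest part 61 mm above the worktop.
- last_pivot (a point): Hinge of the fifth and last lever (white), nearest the knob, at deck height (45 mm above the worktop). A finger passing along the row with its tip 66 to 82 mm above the worktop tips every lever and clears those already down. Mind the jointed lamp arm that overhangs the bench behind and to the left of the console.
- knob_grip (a point): Grip point of the yellow knob, on its vertical axis, 94 mm above the worktop. The grip is a bar 60 mm long, 18 mm wide, 75 to 108 mm above the worktop, on a black disc 68 mm across, top 76 mm above the worktop, on a grey pedestal 80 mm across. At rest the bar lies along console x, so fingers close across it along console y.
- knob (a joint): Angle of the yellow knob, rad: 0 at rest, grows as it is turned clockwise seen from above, stop at 1.05. A spring (0.06 N m at rest, 0.27 N m at the stop) turns it back to 0 when let go.
- lever_1 (a joint): Lever 1 counted from the red end (red), rad: 0 up (on), 1.5 lying down towards the knob end (off). It swings against light friction (under 1 N at its end); tipped beyond about 0.65 it falls the rest of the way by its own weight and stays down.
- lever_2 (a joint): Lever 2 counted from the red end (white), rad: 0 up (on), 1.5 lying down towards the knob end (off). It swings against light friction (under 1 N at its end); tipped beyond about 0.65 it falls the rest of the way by its own weight and stays down.
- lever_3 (a joint): Lever 3 counted from the red end (white), rad: 0 up (on), 1.5 lying down towards the knob end (off). It swings against light friction (under 1 N at its end); tipped beyond about 0.65 it falls the rest of the way by its own weight and stays down.
- lever_4 (a joint): Lever 4 counted from the red end (white), rad: 0 up (on), 1.5 lying down towards the knob end (off). It swings against light friction (under 1 N at its end); tipped beyond about 0.65 it falls the rest of the way by its own weight and stays down.
- lever_5 (a joint): Lever 5 counted from the red end (white), rad: 0 up (on), 1.5 lying down towards the knob end (off). It swings against light friction (under 1 N at its end); tipped beyond about 0.65 it falls the rest of the way by its own weight and stays down.
- old_phone_0_b: old keypad phone lying in front of the console, 108x46x16 mm; a bystander. Origin: centre of its underside.
- open_handset_2_b: opened dark handset lying in front of the console, 104x47x8 mm; a bystander. Origin: centre of its underside.
- pliers_red_b: red-handled pliers lying in front of the console, 122x48x11 mm; a bystander. Origin: centre of its underside.
- packing_tape_b: brown packing tape roll lying beside the console's knob end, 84 mm across, 45 mm high; a bystander. Origin: centre of its underside.
- adapter_b: black mains adapter lying in front of the console, 96x46x30 mm; a bystander. Origin: centre of its underside.

How it is judged:
By the outcome, as a careful person would: the job done as asked, in the order asked, and still so for the second after the job is handed in, with the robot touching nothing.
It also fails if it takes over 64 s, if anything falls off the work surface, if the arm or the gripper's body presses on something with over 40 N, if the wrist force passes 120 N, or if a joint passes its speed limit or range.

ROBOT

A 6-joint arm with a two-finger parallel gripper is mounted at the origin on a cart in front of the work surface, level with it; the furniture and walls round the work are solid. World frame = base frame: x ahead of the robot, y to its left, z up, the work surface at z = 0. Lengths are in m, angles in degrees, forces in N, time in s.
With the tool pointing down it reaches from about 0.4 to 0.825 m from the base axis. Payload 7 kg.
Tool frame: the origin (TCP) lies midway between the tips of the shut fingers; the grasp point (between the pads) lies 19 mm behind it; z points along the fingers, y is the line along which they close (so a half turn about z gives the same grasp; the last joint's range is limited). The gripper opens to 88 mm and grips with 3 to 60 N. Pads are 19 mm wide; open, the fingers measure 130 mm over their backs; the gripper's body (78 mm by 193 mm) begins 47 mm behind the grasp point.
Start: joints at [-53.05, 20.546, 0.682, 0, -70.136, -16.507], TCP at [0.236, -0.632, 0.227] pointing down, gripper open.
Joint ranges: [-176.03, 176.03], [-82.01, 121.73], [-58.28, 71.71], [-173.87, 95.51], [-174.79, -0.11], [-173.66, 173.66]. Speed limits (degrees/s): [136.94, 136.94, 172.46, 180, 180, 180].

INTERFACE

Orientations are given as [roll, pitch, yaw] about the fixed x, y, z axes, in that order (R = Rz(yaw) Ry(pitch) Rx(roll)).
In Python, from plant import * gives the robot as it stands.
- The arm moves only by the tool move_arm, never from a script. Its argument "commands" is a list of rows, each a list of 7 numbers: the shift along the world's x, y, z in mm, then the turn, a rotation vector about the world's x, y, z in degrees, then the opening in per cent of the stroke, from 0 (shut) to 100 (fully open). In form: [[x, y, z, rx, ry, rz, fingers], ...]. A call has 1 to 20 rows; each row shifts and turns the commanded pose from where the row before left it; what a row does not reach is not made up. A row lasts 1/10 s, in which the tool goes at most 50 mm and 8.59 degrees, less where a joint would pass 70% of its speed; a pose out of reach is approached as far as the arm can. A call with a gripper value outside its range is refused whole. The fingers move at their own pace and stop on an object; "squeeze" is the grip in N (left out, the last holds). Time passes only in rows, so rows that do not move let the fingers close. It gives the time, the measured TCP pose, the force and the opening at its end, in the units of the state.
- get_state(): the state, without advancing time (a new reading comes with each control period).
- capture(name): name is "scene" or "top"; returns a dict with "frame" (400x640x3 uint8, blue, green, red), "camera_matrix" (3x3 intrinsics, pixels), "dist_coeffs" ([k1, k2, p1, p2, k3] as OpenCV has them; the pictures are not rectified), "world_to_cam" (4x4, takes a point from world to camera coordinates). Camera axes: x right, y up, looking along -z (the intrinsics and any distortion apply to the point x, -y, -z); pixel columns grow to the right and rows downward; lengths in m; the calibration is good to about 2 mm. A picture is of the moment at which its call begins. There is no depth.
- close_job(): hands the job in, once; it reports no verdict.
The state is a dict: "time_s": time; "joints": joint angles; "qd": joint speeds; "joint_torque": joint torques, N m; "tcp_pos": TCP position; "eef_rot": TCP orientation; "contact_force": force on the tool from outside, world axes, zero at the start; "moment": the same for the moment, N m; "gripper_width": finger opening in m.
Only numpy, scipy, OpenCV 4.12 (cv2) and the standard library are available. Lean on these libraries where they do the work, as an engineer would, in place of code of your own. Each camera call takes 0.05 s, during which the arm holds its last target. There are 200 camera calls.

## Working session

There is one attempt and no reset: what is moved stays moved. The work goes in short steps, Python scripts to look and compute and a tool call to move; the robot and the scene stay as the last step left them, time stands still between calls to the robot, and variables do not carry over. Pictures are saved under pics/ and viewed, on a budget of 10 in all, crops included, one or two more only if the job needs it, and the job is handed in when it is done.

Besides the shell and the picture viewer there is one more tool, called after "Request:" as a command line: name --pt "numbers of a row" for each row, then --argument value for the rest. move_arm: Moves the arm, as the interface text tells. Its arguments: {"type":"object","properties":{"commands":{"type":"array"},"squeeze":{"type":"number"}},"required":["commands"]}

```bash
mkdir -p pics; ls; python3 - <<'E'
from plant import *
import cv2,pickle
d={}
for n in("scene","top"):
    c=capture(n);d[n]=c;cv2.imwrite(f"pics/{n}0.png",c["frame"])
pickle.dump(d,open("c0.pkl","wb"))
print(get_state())
E
```

```text
pics
{'time_s': 0.1, 'joints': array([-5.30480827e+01,  2.05897708e+01,  6.40075139e-01, -1.97381672e-02,
       -7.01368597e+01, -1.65060292e+01]), 'qd': array([-0.10322228, -0.11426018,  0.18458477,  0.07910117,  0.02559518,
       -0.01197917]), 'joint_torque': array([-2.53629754e-03, -5.84164274e+01,  2.93748200e+01,  7.01565519e+00,
        1.00851417e-02, -4.03062415e-05]), 'tcp_pos': array([ 0.23561564, -0.63207331,  0.22569054]), 'eef_rot': array([ 1.79911739e+02, -6.80297818e-03, -1.59560827e+02]), 'contact_force': array([-0.1552808 ,  0.12202475,  0.1903168 ]), 'moment': array([-0.01419804,  0.02097606, -0.00695202]), 'gripper_width': 0.08764324453063357}
```

View pics/scene0.png

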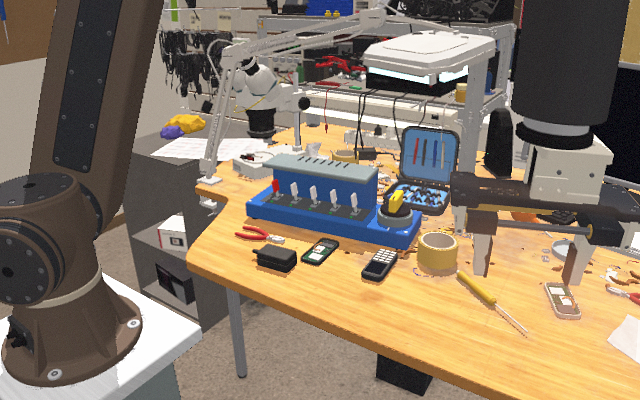

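View pics/top0.png

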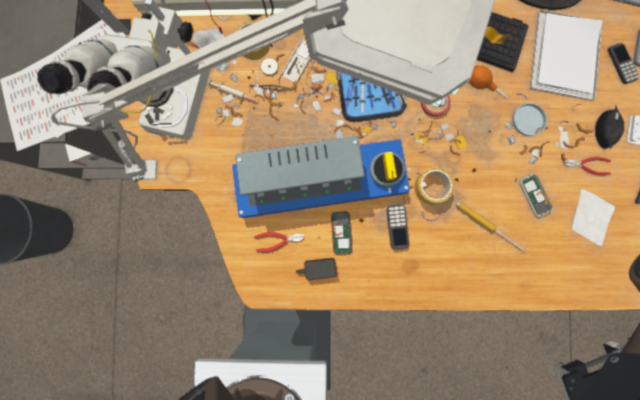

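The scene view shows the red lever at about (275,187) and the knob at about (397,203). In the top view the visor/housing roof spans roughly (235–362, 140–200), with the knob bar at (390,167). I'll enlarge both views to pick out corners.

```bash
cat > h.py <<'E'
import cv2,numpy as np,pickle
def ray(c,px):
    p=cv2.undistortPoints(np.array([[px]],float),np.array(c["camera_matrix"]),np.array(c["dist_coeffs"]))[0,0]
    T=np.linalg.inv(np.array(c["world_to_cam"])); return T[:3,3],T[:3,:3]@np.array([p[0],-p[1],-1])
def onz(c,px,z):
    o,d=ray(c,px); return o+d*(z-o[2])/d[2]
def proj(c,P):
    P=np.atleast_2d(P); W=np.array(c["world_to_cam"]); q=P@W[:3,:3].T+W[:3,3]; q=q*[1,-1,-1]
    return cv2.projectPoints(q,np.zeros(3),np.zeros(3),np.array(c["camera_matrix"]),np.array(c["dist_coeffs"]))[0][:,0]
E
python3 - <<'E'
from h import *
d=pickle.load(open("c0.pkl","rb"))
for n in d: print(n,np.linalg.inv(d[n]["world_to_cam"])[:3,3].round(3))
a=d["top"]["frame"][130:230,225:425]; b=d["scene"]["frame"][145:250,240:430]
a=cv2.resize(a,None,fx=4,fy=4,interpolation=cv2.INTER_CUBIC);cv2.imwrite("pics/topcrop.png",a)
b=cv2.resize(b,None,fx=4,fy=4,interpolation=cv2.INTER_CUBIC);cv2.imwrite("pics/scenecrop.png",b)
for n in d:
    hsv=cv2.cvtColor(d[n]["frame"],cv2.COLOR_BGR2HSV)
    for nm,lo,hi in(("yel",(22,180,150),(35,255,255)),("blue",(100,130,40),(125,255,255)),("red",(0,190,120),(5,255,255))):
        m=cv2.inRange(hsv,lo,hi);k,_,s,ce=cv2.connectedComponentsWithStats(m)
        for i in range(1,k):
            if s[i,4]>25:
                print(n,nm,s[i],ce[i].round(1))
E
```

```text
scene [-0.259 -0.681  0.527]
top [ 0.455 -0.155  0.94 ]
scene yel [171 115  28   9 140] [184.7 118.3]
scene yel [389 191  14  22 182] [395.  201.8]
scene blue [ 0  0  6 20 78] [ 2.1 10.1]
scene blue [305   0  48  16 644] [329.4   6.8]
scene blue [486  73   7  21  67] [488.5  82.8]
scene blue [433 141   4  23  51] [434.6 150.1]
scene blue [ 246  169  175   81 5417] [331.5 209.9]
scene red [272 180   7  12  55] [275.2 185.2]
top yel [327  73   9   9  59] [330.9  77.2]
top yel [458 137   8  11  45] [461.4 142.5]
top yel [384 153  13  26 240] [389.7 165.6]
top blue [342  76  12  21 111] [346.5  87.2]
top blue [367  85   6   9  36] [369.8  89.6]
top blue [368  98   8   8  37] [371.4 101.6]
top blue [391  99   5   8  29] [393.  102.7]
top blue [ 233  140  176   77 2582] [333.1 186.3]
```

View pics/topcrop.png

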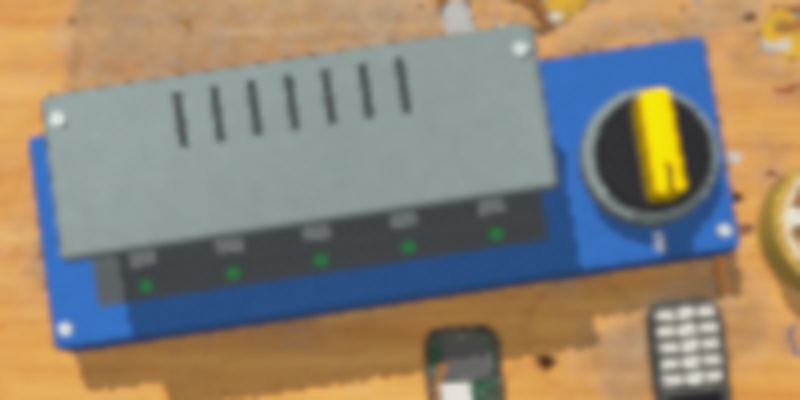

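View pics/scenecrop.png

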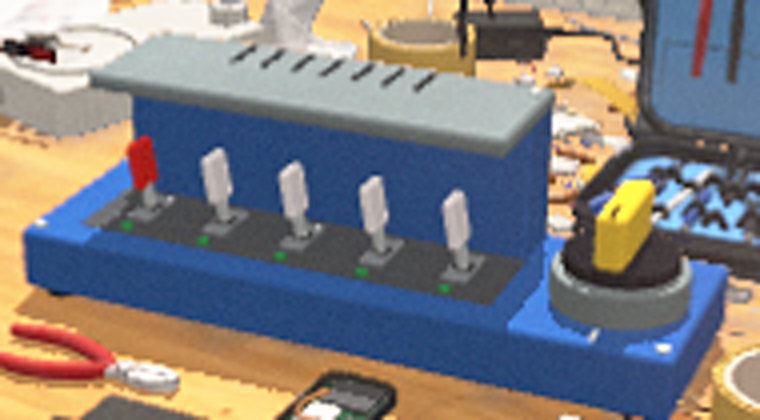

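```bash
cat >> h.py <<'E'
def W(p,P):
    P=np.atleast_2d(P)/1000.; c,s=np.cos(p[2]),np.sin(p[2])
    return np.c_[p[0]+c*P[:,0]-s*P[:,1],p[1]+s*P[:,0]+c*P[:,1],P[:,2]]
E
python3 - <<'E'
from h import *
from scipy.optimize import least_squares
d=pickle.load(open("c0.pkl","rb"))
T=[((44,99),(70,134,139)),((533,26),(70,-134,139)),((555,187),(-21,-134,139)),((64,257),(-21,134,139)),((706,38),(70,-246,45)),((737,246),(-60,-246,45)),((58,348),(-60,164,45))]
S=[((92,75),(-21,134,139)),((504,146),(-21,-134,139)),((553,92),(70,-134,139)),((25,230),(-60,164,45)),((726,268),(70,-246,45))]
f=lambda L,o:(np.array([(np.array(a)+.5)/4-.5+o for a,_ in L]),np.array([b for _,b in L],float))
tp,tP=f(T,[225,130]);sp,sP=f(S,[240,145])
def res(p,a=1,b=1): return np.r_[a*(proj(d["top"],W(p,tP))-tp).ravel(),b*(proj(d["scene"],W(p,sP))-sp).ravel()]
for a,b in((1,0),(0,1),(1,1)):
    r=least_squares(res,[.6,-.1,.15],args=(a,b),loss="soft_l1");print(a,b,r.x.round(4),np.degrees(r.x[2]).round(2));print(res(r.x).round(1).tolist())
p=r.x;np.save("p.npy",p)
print("knob by yellow",onz(d["top"],[389.7,165.6],.108),"fit",W(p,[0,-198,108]))
for n,P in(("red",(0,104,45)),("last",(0,-104,45)),("visor",(-21,0,127)),("knob",(0,-198,94))): print(n,W(p,P).round(4))
for n,px,z in(("phone",(399,227),.016),("handset",(342,232),.008),("adapter",(320,269),.03),("pliers",(279,241),.01),("tape",(435,187),.045)): 
    w=onz(d["top"],px,z)-[p[0],p[1],0];c,s=np.cos(p[2]),np.sin(p[2]);print(n,(1000*np.array([c*w[0]+s*w[1],-s*w[0]+c*w[1]])).round())
E
```

```text
1 0 [ 0.5822 -0.1022  0.151 ] 8.65
[-1.2, -1.3, 0.4, -1.3, 1.5, 0.1, -1.0, 0.9, 0.2, -0.6, 1.6, 1.0, -1.2, 0.6, -2.1, -0.3, -0.0, -0.8, 1.0, -0.7, -1.9, 0.4, 1.2, -0.2]
0 1 [ 0.5832 -0.1026  0.1351] 7.74
[-0.6, -2.7, 1.2, -0.9, 1.7, 0.7, -1.1, -0.5, 1.1, 0.5, 1.6, 2.3, -1.5, -0.8, -1.3, -0.7, -0.1, -0.6, 1.4, -0.5, -1.3, -0.2, 1.6, 0.5]
1 1 [ 0.5824 -0.1023  0.1485] 8.51
[-1.1, -1.5, 0.5, -1.3, 1.5, 0.2, -1.0, 0.7, 0.4, -0.5, 1.6, 1.2, -1.2, 0.4, -2.0, -0.4, -0.0, -0.8, 1.0, -0.7, -1.8, 0.3, 1.3, -0.1]
knob by yellow [ 0.61098883 -0.29572753  0.108     ] fit [[ 0.61169119 -0.29811114  0.108     ]]
red [[0.567  0.0006 0.045 ]]
last [[ 0.5978 -0.2051  0.045 ]]
visor [[ 0.5616 -0.1054  0.127 ]]
knob [[ 0.6117 -0.2981  0.094 ]]
phone [-136. -212.]
handset [-129.  -75.]
adapter [-208.  -10.]
pliers [-129.   79.]
tape [ -56. -305.]
```

```bash
python3 - <<'E'
from h import *
d=pickle.load(open("c0.pkl","rb"));p=np.load("p.npy")
print("red mid proj",proj(d["scene"],W(p,[[0,109,76],[0,109,80]])), "obs 275.2 185.2")
print("lever tops",proj(d["scene"],W(p,[[0,y+8,91] for y in(104,52,0,-52,-104)])).round(1).tolist())
print("bar",proj(d["top"],W(p,[[30,-198,108],[-30,-198,108]])).round(1).tolist())
def tri(a,b):
    o,u=ray(d["top"],a);q,v=ray(d["scene"],b)
    s=np.linalg.lstsq(np.c_[u,-v],q-o,rcond=None)[0];A=o+s[0]*u;B=q+s[1]*v;return ((A+B)/2).round(3),np.linalg.norm(A-B).round(3)
print("lamp head near corner",tri((440,98),(450,68)),tri((310,45),(365,50)),"lamp base",tri((148,170),(210,182)))
print("lamp post", onz(d["top"],(148,170),.02))
for P in((-120,148,110),(-8,148,77),(-8,-122,77),(-120,-122,120),(0,-198,150),(0,-198,83)): print(P,W(p,P).round(4))
E
```

```text
red mid proj [[275.20726269 185.61703148]
 [275.1338884  184.1288249 ]] obs 275.2 185.2
lever tops [[273.9, 179.8], [292.4, 183.2], [311.7, 186.6], [331.7, 190.2], [352.4, 193.9]]
bar [[388.6, 152.0], [393.0, 178.7]]
lamp head near corner (array([ 0.678, -0.35 ,  0.371]), np.float64(0.043)) (array([ 0.745, -0.134,  0.392]), np.float64(0.009)) lamp base (array([0.617, 0.296, 0.003]), np.float64(0.003))
lamp post [0.61512901 0.28629217 0.02      ]
(-120, 148, 110) [[0.4418 0.0263 0.11  ]]
(-8, 148, 77) [[0.5526 0.0429 0.077 ]]
(-8, -122, 77) [[ 0.5925 -0.2241  0.077 ]]
(-120, -122, 120) [[ 0.4818 -0.2407  0.12  ]]
(0, -198, 150) [[ 0.6117 -0.2981  0.15  ]]
(0, -198, 83) [[ 0.6117 -0.2981  0.083 ]]
```

The fit agrees well: the red lever projects to within 0.5 px. Next I'll check how close the lamp head comes to the wrist when it is over the knob.

```bash
python3 - <<'E'
from h import *
d=pickle.load(open("c0.pkl","rb"))
a=cv2.resize(d["top"]["frame"][0:110,300:500],None,fx=4,fy=4)[:300+140]
b=cv2.resize(d["scene"]["frame"][0:80,350:510],None,fx=4,fy=4)[:,:]
o=np.zeros((440+160,800,3),np.uint8)
a=cv2.resize(d["top"]["frame"][0:110,300:500],None,fx=2.5,fy=2.5);b=cv2.resize(d["scene"]["frame"][5:85,350:510],None,fx=4,fy=4)
o[:275,:500]=a;o[280:600,:640]=b;cv2.imwrite("pics/lamp.png",o)
E
```

```text
(no output)
```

View pics/lamp.png

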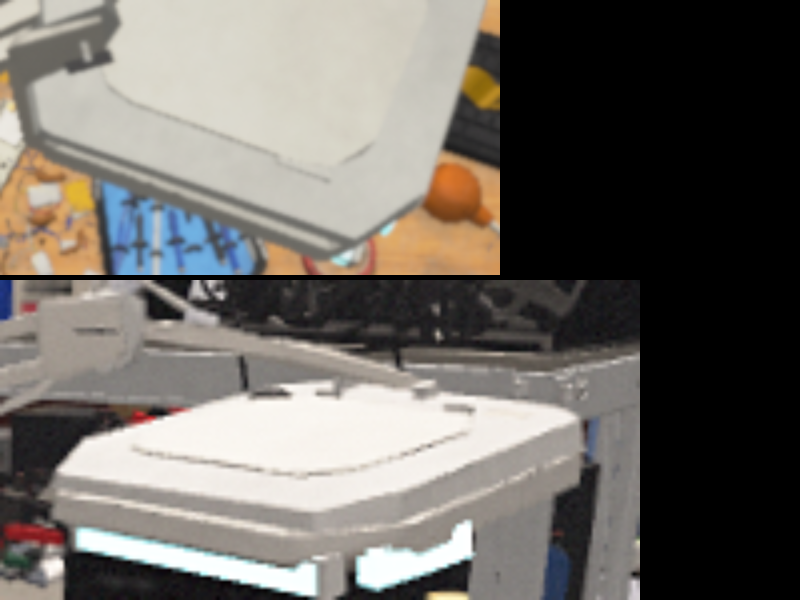

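```bash
python3 - <<'E'
from h import *
d=pickle.load(open("c0.pkl","rb"))
def tri(a,b):
    o,u=ray(d["top"],a);q,v=ray(d["scene"],b)
    s=np.linalg.lstsq(np.c_[u,-v],q-o,rcond=None)[0];A=o+s[0]*u;B=q+s[1]*v;return ((A+B)/2).round(3),np.linalg.norm(A-B).round(3)
for a,b in(((432,100),(429,70)),((440,97),(429,65)),((470,79),(449,67)),((314,58),(364,57))):print(tri(a,b))
for z in(.35,.4,.45):print(onz(d["top"],(433,100.5),z),onz(d["top"],(314,58),z))
E
```

```text
(array([ 0.667, -0.324,  0.371]), np.float64(0.014))
(array([ 0.665, -0.328,  0.383]), np.float64(0.005))
(array([ 0.691, -0.368,  0.383]), np.float64(0.009))
(array([ 0.731, -0.14 ,  0.378]), np.float64(0.008))
[ 0.67087168 -0.32486808  0.35      ] [ 0.74160238 -0.13516943  0.35      ]
[ 0.6525595  -0.31044315  0.4       ] [ 0.7172991  -0.13681255  0.4       ]
[ 0.63424732 -0.29601822  0.45      ] [ 0.69299581 -0.13845567  0.45      ]
```

Request:
move_arm --pt "10 40 5 0 0 0 60" --pt "20 45 5 0 0 -2 20" --pt "20 45 5 0 0 -2 0" --pt "20 45 5 0 0 -2 0" --pt "20 45 0 0 0 -2 0" --pt "20 45 0 0 0 -2 0" --pt "20 45 0 0 0 -2 0" --pt "20 45 0 1 -4 0 0" --pt "15 45 0 1 -5 0 0" --pt "15 45 0 1 -5 0 0" --pt "15 45 0 1 -5 0 0" --pt "10 45 0 1 -5 0 0" --pt "0 45 0 0.2 -5 0 0" --pt "0 45 -10 0 -5.6 0 0" --pt "0 38 -10 0 0 0 0" --pt "0 0 0 0 0 0 0" --pt "0 0 0 0 0 0 0"

```text
time_s: 1.8
tcp_pos: [0.4433, -0.0177, 0.234]
eef_rot: [-179.5, 30.1, -171.6]
contact_force: [0.5, -0.8, -0.4]
gripper_width: 0.0007
```

The lamp corner is at about (0.666, -0.326, 0.37), close to the knob axis, so I'll keep a 10° lean for the knob. Now I'll move in front of the red end and slide under the visor.

Request:
move_arm --pt "0 22 -20 0.7 -5 0 0" --pt "0 22 -25 0 0 0 0" --pt "-1.5 0 -40 0 0 0 0" --pt "0 0 -39 0 0 0 0" --pt "0 0 0 0 0 0 0" --pt "0 0 0 0 0 0 0"

```text
time_s: 2.4
tcp_pos: [0.4809, -0.0073, 0.1699]
eef_rot: [176.5, 29.8, -171.8]
contact_force: [0.4, 0.5, 0.9]
gripper_width: 0.0004
```

```bash
python3 - <<'E'
from h import *
from plant import *
s=get_state();print(s["joints"].round(1),s["qd"].round(1),s["tcp_pos"],s["eef_rot"],s["contact_force"])
cv2.imwrite("pics/s1.png",capture("scene")["frame"])
E
```

```text
[  25.5  -11.7  -58.1   20.1  -14.9 -124.5] [ 1.4 -2.5  0.1  1.1 -0.2 -0.7] [ 0.48089949 -0.00729754  0.16990878] [ 176.46648194   29.76719865 -171.79274594] [0.35090215 0.45241613 0.90598772]
```

View pics/s1.png

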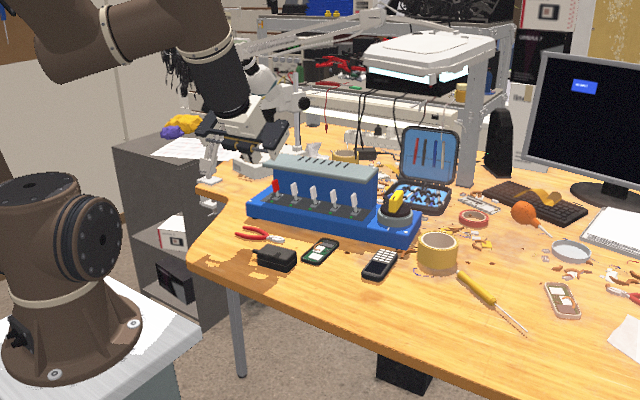

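Joint 3 is at its folded limit (-58°), so the standoff has to be farther forward. The scene view shows the gripper in front of the housing's left end at (240,130), touching nothing. I'll approach along the tool axis instead.

Request:
move_arm --pt "20 5 0 0 0 0 0" --pt "6 20 -6 0 0 0 0" --pt "5 20 -14 0 0 0 0" --pt "0 0 -10 0.3 -2 0 0" --pt "0 0 0 0 0 0 0" --pt "0 0 0 0 0 0 0"

```text
time_s: 3.05
tcp_pos: [0.5208, 0.0298, 0.157]
eef_rot: [175.0, 30.3, -171.5]
contact_force: [0.0, -0.6, 0.8]
gripper_width: 0.0005
```

```bash
python3 - <<'E'
from plant import *
s=get_state();print(s["joints"].round(1),s["tcp_pos"],s["eef_rot"])
E
```

```text
[  25.1   -5.5  -58.2   27.1   -7.6 -131.2] [0.52082306 0.02978922 0.15697225] [ 175.0148998    30.34224785 -171.54282426]
```

Joint 5 is nearly straight and joint 3 is at its limit. I'll fit a small kinematic model from the recorded states and check which leans are reachable.

```bash
cat > kin.py <<'E'
import numpy as np
from scipy.spatial.transform import Rotation as R
LO=np.array([-176.03,-82.01,-58.28,-173.87,-174.79,-173.66]);HI=np.array([176.03,121.73,71.71,95.51,-.11,173.66])
def fk(q,k,s4=1,s6=1):
    h,e,r0,l1,l2,b,L=k
    r=lambda ax,a:R.from_euler(ax,a,degrees=True)
    A=r('z',q[0]);B=A*r('y',q[1]);C=A*r('y',q[1]-q[2])      # forearm along C x
    p=A.apply([r0,e,h])+B.apply([0,0,l1])+C.apply([l2,0,b])
    D=C*r('x',s4*q[3])*r('y',-q[4])*r('x',s6*q[5])            # tool along D x
    p=p+D.apply([L,0,0]); x=D.as_matrix()
    return p,x    # tool z = x[:,0]
E
python3 - <<'E'
from kin import *
from plant import *
from scipy.optimize import least_squares
s=get_state()
data=[([-53.05,20.546,.682,0,-70.136,-16.507],[.236,-.632,.227],[180,0,-159.56]),
([25.5,-11.7,-58.1,20.1,-14.9,-124.5],[.4809,-.0073,.1699],[176.466,29.767,-171.793]),
(s["joints"],s["tcp_pos"],s["eef_rot"])]
for s4 in(1,-1):
  def f(k): return np.concatenate([fk(q,k,s4)[0]-p for q,p,_ in data])
  r=least_squares(f,[.3,-.19,0,.45,.4,0,.25]);print(s4,np.abs(r.fun).max(),r.x.round(3))
  for s6 in (1,-1):
   for q,p,e in data:
    x=fk(q,r.x,s4,s6)[1];M=R.from_euler('xyz',e,degrees=True).as_matrix()
    print(s6,np.round(x[:,0]-M[:,2],3),(x.T@M).round(2).tolist())
E
```

```text
1 0.007463794807117088 [-0.55  -0.189  0.471  0.364 -0.029  0.222 -0.217]
1 [ 0. -0.  0.] [[-0.0, -0.0, 1.0], [-0.84, 0.54, 0.0], [-0.54, -0.84, -0.0]]
1 [-0.076  0.16   0.   ] [[0.05, 0.17, 0.98], [0.87, -0.5, 0.05], [0.5, 0.85, -0.17]]
1 [-0.051  0.11   0.   ] [[0.03, 0.12, 0.99], [0.88, -0.48, 0.03], [0.48, 0.87, -0.12]]
-1 [ 0. -0.  0.] [[-0.0, -0.0, 1.0], [-1.0, 0.0, -0.0], [-0.0, -1.0, -0.0]]
-1 [-0.076  0.16   0.   ] [[0.05, 0.17, 0.98], [-0.77, -0.62, 0.14], [0.63, -0.77, 0.1]]
-1 [-0.051  0.11   0.   ] [[0.03, 0.12, 0.99], [-0.59, -0.8, 0.11], [0.81, -0.59, 0.05]]
-1 0.007512657821391811 [-0.114 -0.189  0.211  0.563  0.213  0.11   0.217]
1 [ 0. -0.  0.] [[-0.0, -0.0, 1.0], [-0.84, 0.54, 0.0], [-0.54, -0.84, -0.0]]
1 [0. 0. 0.] [[-0.0, 0.0, 1.0], [0.36, -0.93, 0.0], [0.93, 0.36, 0.0]]
1 [-0. -0.  0.] [[0.0, -0.0, 1.0], [0.13, -0.99, -0.0], [0.99, 0.13, -0.0]]
-1 [ 0. -0.  0.] [[-0.0, -0.0, 1.0], [-1.0, 0.0, -0.0], [-0.0, -1.0, -0.0]]
-1 [0. 0. 0.] [[-0.0, 0.0, 1.0], [-1.0, -0.0, -0.0], [0.0, -1.0, 0.0]]
-1 [-0.  0.  0.] [[0.0, 0.0, 1.0], [-1.0, -0.0, 0.0], [0.0, -1.0, -0.0]]
```

```bash
cat > rec.py <<'E'
from plant import *
import pickle,os
f="data.pkl";D=pickle.load(open(f,"rb")) if os.path.exists(f) else []
s=get_state();D.append((s["joints"],s["tcp_pos"],s["eef_rot"]));pickle.dump(D,open(f,"wb"));print(s["joints"].round(1),s["tcp_pos"].round(4),s["eef_rot"].round(1))
E
python3 rec.py
```

```text
[  25.1   -5.5  -58.2   27.1   -7.6 -131.2] [0.5208 0.0298 0.157 ] [ 175.    30.3 -171.5]
```

Request:
move_arm --pt "20 -10 40 0 8 0 0" --pt "20 -10 40 0 8 0 0" --pt "20 -10 40 0 8 0 0" --pt "20 -10 20 0 8 0 0" --pt "20 -10 0 0 0 0 0" --pt "0 0 0 0 0 0 0" --pt "0 0 0 0 0 0 0"

```text
time_s: 3.75
tcp_pos: [0.6094, -0.0397, 0.2435]
eef_rot: [176.6, 10.5, -174.2]
contact_force: [0.3, -0.5, -0.5]
gripper_width: 0.0006
```

```bash
python3 rec.py
```

```text
[ 13.2   8.2 -13.6  -2.4 -57.4 -96. ] [ 0.6094 -0.0397  0.2435] [ 176.6   10.5 -174.2]
```

Request:
move_arm --pt "-10 -40 0 8 4 0 0" --pt "-10 -40 0 8 4 0 0" --pt "-10 -40 0 8 4 0 0" --pt "0 0 0 0 0 0 0" --pt "0 0 0 0 0 0 0"

```text
time_s: 4.25
tcp_pos: [0.5787, -0.1604, 0.2409]
eef_rot: [153.2, 0.6, -176.9]
contact_force: [-0.3, 0.9, -0.0]
gripper_width: 0.0005
```

```bash
python3 rec.py; python3 - <<'E'
from kin import *
import pickle
from scipy.optimize import least_squares
D=pickle.load(open("data.pkl","rb"))+[([-53.05,20.546,.682,0,-70.136,-16.507],[.236,-.632,.227],0),([25.5,-11.7,-58.1,20.1,-14.9,-124.5],[.4809,-.0073,.1699],0)]
def pos(q,k):
    h,e,r0,l1,l2,b,L,w,v=k
    r=lambda ax,a:R.from_euler(ax,a,degrees=True)
    A=r('z',q[0]);B=A*r('y',q[1]);C=A*r('y',q[1]-q[2]);E=C*r('x',-q[3]);F=E*r('y',-q[4])
    return A.apply([r0,e,h])+B.apply([0,0,l1])+C.apply([l2,0,b])+E.apply([0,w,v])+F.apply([L,0,0])
f=lambda k:np.concatenate([pos(q,k)-p for q,p,_ in D]+[.0003*(k-k0)])
k0=np.array([.2,-.1,0,.5,.4,0,.25,-.09,0]);r=least_squares(f,k0);print(np.abs(r.fun[:-9]).max(),r.x.round(4))
np.save("k.npy",r.x)
E
```

```text
[-14.6  20.9   8.3 -25.7 -86.  -68.3] [ 0.5787 -0.1604  0.2409] [ 153.2    0.6 -176.9]
0.00026898202433844887 [ 1.985e-01  1.000e-03 -5.000e-04  6.006e-01  4.643e-01  1.200e-03
  3.765e-01 -1.926e-01 -1.000e-03]
```

Model fits to 0.3 mm. Now IK feasibility along the row.

```bash
cat >> kin.py <<'E'
K=np.load("k.npy")
from scipy.optimize import least_squares
def FK(q):
    h,e,r0,l1,l2,b,L,w,v=K
    r=lambda ax,a:R.from_euler(ax,a,degrees=True)
    A=r('z',q[0]);B=A*r('y',q[1]);C=A*r('y',q[1]-q[2]);E=C*r('x',-q[3]);F=E*r('y',-q[4])
    P=[A.apply([r0,e,h]),B.apply([0,0,l1]),C.apply([l2,0,b]),E.apply([0,w,v]),F.apply([L,0,0])]
    X=(F*r('x',-q[5])).as_matrix();M=np.c_[-X[:,1],-X[:,2],X[:,0]]
    return np.cumsum(P,0),M
def ik(p,M,q0):
    def f(q):
        P,N=FK(q);return np.r_[(P[-1]-p)*10,R.from_matrix(N@M.T).as_rotvec()*3]
    s=least_squares(f,np.clip(q0,LO+.5,HI-.5),bounds=(LO,HI),x_scale=50,max_nfev=60)
    return s.x,np.abs(s.fun).max()
def tool(lean,psi,yaw=np.degrees(np.load("p.npy")[2])):
    # vertical down with closing axis at console y + psi(deg about z), then lean about console-y-turned-by-psi
    b=yaw+psi
    return (R.from_euler('z',b,degrees=True)*R.from_euler('y',-lean,degrees=True)*R.from_euler('zx',[0,0],degrees=True)).as_matrix()@R.from_euler('xyz',[180,0,180],degrees=True).as_matrix()
E
python3 - <<'E'
from kin import *
from h import W
p=np.load("p.npy");rng=np.random.default_rng(0)
print(R.from_matrix(tool(10,0)).as_euler('xyz',degrees=True))
seeds=[[20,0,-50,20,-15,-120],[10,5,-30,0,-40,-90],[0,10,-20,-160,-30,60],[40,-10,-40,90,-60,-170],[-15,20,0,-25,-80,-70],[-20,0,-30,-90,-60,0],[-10,0,-40,-130,-40,30]]+[list(rng.uniform(LO,HI)) for _ in range(8)]
for lean in(28,33,38):
  for psi in(-20,0,20):
    for y in(148,10,-125):
      sol={}
      for s in seeds:
        q,e=ik(W(p,[-8,y,77])[0],tool(lean,psi),s)
        if e<.003: sol[tuple(np.round(q/5))]=q.round(0)
      print(lean,psi,y,[v.tolist() for v in sol.values()])
E
```

```text
[ 180.           10.         -171.49242869]
28 -20 148 []
28 -20 10 []
28 -20 -125 []
28 0 148 []
28 0 10 []
28 0 -125 [[-10.0, 16.0, -26.0, -23.0, -23.0, -52.0]]
28 20 148 [[22.0, 8.0, -41.0, -14.0, -13.0, -70.0]]
28 20 10 [[-2.0, 13.0, -28.0, -30.0, -28.0, -36.0]]
28 20 -125 [[-18.0, 19.0, -17.0, -33.0, -39.0, -20.0]]
33 -20 148 []
33 -20 10 []
33 -20 -125 []
33 0 148 []
33 0 10 []
33 0 -125 [[-14.0, 15.0, -25.0, -34.0, -22.0, -39.0]]
33 20 148 [[18.0, 8.0, -39.0, -28.0, -12.0, -54.0]]
33 20 10 [[-7.0, 13.0, -27.0, -41.0, -29.0, -22.0]]
33 20 -125 [[-22.0, 20.0, -16.0, -41.0, -40.0, -10.0]]
38 -20 148 []
38 -20 10 []
38 -20 -125 []
38 0 148 []
38 0 10 [[6.0, 10.0, -40.0, -30.0, -3.0, -58.0]]
38 0 -125 [[-19.0, 15.0, -24.0, -47.0, -23.0, -23.0]]
38 20 148 [[10.0, 8.0, -35.0, -47.0, -15.0, -30.0]]
38 20 10 [[-13.0, 13.0, -26.0, -52.0, -31.0, -8.0]]
38 20 -125 [[-27.0, 20.0, -15.0, -49.0, -42.0, -0.0]]
```

```bash
cat > srch.py <<'E'
from kin import *
from h import W
import itertools
p=np.load("p.npy");yaw=np.degrees(p[2])
g=lambda n,a,b:np.linspace(a,b,n)
def box(x,y,z):  # surface-ish samples in the tool frame, mm
    G=np.array(list(itertools.product(g(9,-x,x),g(25,-y,y),z)));return G
BODY=box(39,96.5,[-66,-80,-100,-130]);FING=box(9.5,21,g(14,-66,0))
def M_c(lean,psi,roll): # tool axes in console frame
    a=R.from_euler('zy',[psi,-lean],degrees=True).apply([0,0,-1])
    y=np.array([0,1,0])-a[1]*a;y/=np.linalg.norm(y);y=R.from_rotvec(a*np.radians(roll)).apply(y)
    return np.c_[np.cross(y,a),y,a]
BX=[((-21,-134,127),(70,134,139)),((28,-134,45),(70,134,139)),((-60,-246,0),(70,164,45))]
def clear(T,M):
    P=np.r_[BODY,FING]@M.T+T
    return min(np.linalg.norm(np.maximum(0,np.maximum(np.array(lo)-P,P-np.array(hi))),axis=1).min() for lo,hi in BX)
def toW(M): return R.from_euler('z',yaw,degrees=True).as_matrix()@M
E
cat > s2.py <<'E'
from srch import *
seed={142:[18,8,-39,-28,-12,-54],0:[-7,13,-27,-41,-29,-22],-122:[-22,20,-16,-41,-40,-10]}
out=[]
for lean,psi,roll,x,z in itertools.product((28,32,36,40,44),(0,5,10,15,20),(-24,-16,-8,0,8),(-12,-8,-4),(76,80)):
    M=M_c(lean,psi,roll);c=min(clear(np.array([x,y,z]),M) for y in(142,60,-20,-122))
    if c>4: out.append((c,lean,psi,roll,x,z))
out.sort(reverse=True);print(len(out))
n=0
for o in out:
    c,lean,psi,roll,x,z=o;M=toW(M_c(lean,psi,roll));r=[]
    for y in seed:
        q,e=ik(W(p,[x,y,z])[0],M,seed[y]);m=min((q-LO).min(),(HI-q).min());r.append((round(e,4),round(m,1)))
        if e>.003 or m<2:break
    else:
        print(np.round(o,1),r);n+=1
    if n>14:break
E
timeout 500 python3 s2.py
```

```text
420
```

```bash
cat > s3.py <<'E'
from srch import *
from multiprocessing import Pool
seed={140:[18,8,-39,-28,-12,-54],70:[5,10,-33,-35,-20,-38],0:[-7,13,-27,-41,-29,-22],-122:[-22,20,-16,-41,-40,-10]}
def job(a):
    y,lean,psi,roll,x,z=a;M=M_c(lean,psi,roll);c=clear(np.array([x,y,z]),M)
    if c<3:return None
    q,e=ik(W(p,[x,y,z])[0],toW(M),seed[y]);m=min((q-LO).min(),(HI-q).min())
    if e>.003 or m<1:return None
    return (y,round(c,1),round(m,1),lean,psi,roll,x,z,q.round().tolist())
A=list(itertools.product(seed,(28,32,36,40,44,48),(0,5,10,15,20),(-32,-24,-16,-8,0),(-12,-8),(76,81)))
if __name__=="__main__":
    with Pool() as P: r=[t for t in P.map(job,A,chunksize=20) if t]
    for y in seed:
        s=[t for t in r if t[0]==y];print(y,len(s))
        for t in sorted(s,key=lambda t:-min(t[1],t[2]))[:7]:print(t)
E
nproc; time timeout 500 python3 s3.py
```

```text
4
140 100
(140, np.float64(14.7), np.float64(13.7), 48, 0, -24, -12, 76, [-10.0, 8.0, -38.0, -101.0, -14.0, 48.0])
(140, np.float64(17.0), np.float64(13.7), 48, 0, -16, -12, 76, [-10.0, 8.0, -38.0, -101.0, -14.0, 40.0])
(140, np.float64(17.2), np.float64(13.7), 48, 0, -8, -12, 76, [-10.0, 8.0, -38.0, -101.0, -14.0, 32.0])
(140, np.float64(17.3), np.float64(13.7), 48, 0, 0, -12, 76, [-10.0, 8.0, -38.0, -101.0, -14.0, 24.0])
(140, np.float64(14.7), np.float64(13.7), 48, 5, -24, -12, 76, [-10.0, 8.0, -38.0, -101.0, -14.0, 48.0])
(140, np.float64(17.0), np.float64(13.7), 48, 5, -16, -12, 76, [-10.0, 8.0, -38.0, -101.0, -14.0, 40.0])
(140, np.float64(17.2), np.float64(13.7), 48, 5, -8, -12, 76, [-10.0, 8.0, -38.0, -101.0, -14.0, 32.0])
70 200
(70, np.float64(17.3), np.float64(17.7), 48, 0, 0, -12, 76, [-16.0, 10.0, -35.0, -90.0, -18.0, 17.0])
(70, np.float64(17.3), np.float64(17.7), 48, 5, 0, -12, 76, [-16.0, 10.0, -35.0, -90.0, -18.0, 17.0])
(70, np.float64(17.3), np.float64(17.7), 48, 10, 0, -12, 76, [-16.0, 10.0, -35.0, -90.0, -18.0, 17.0])
(70, np.float64(17.3), np.float64(17.7), 48, 
[... 1164 characters left out ...]
.0, -24.0, -73.0, -31.0, 11.0])
(-122, np.float64(18.8), np.float64(30.8), 48, 5, 0, -12, 81, [-33.0, 17.0, -24.0, -73.0, -31.0, 11.0])
(-122, np.float64(18.8), np.float64(30.8), 48, 10, 0, -12, 81, [-33.0, 17.0, -24.0, -73.0, -31.0, 11.0])
(-122, np.float64(18.8), np.float64(30.8), 48, 15, 0, -12, 81, [-33.0, 17.0, -24.0, -73.0, -31.0, 11.0])
(-122, np.float64(18.8), np.float64(30.8), 48, 20, 0, -12, 81, [-33.0, 17.0, -24.0, -73.0, -31.0, 11.0])
(-122, np.float64(17.3), np.float64(30.9), 48, 0, 0, -12, 76, [-33.0, 17.0, -24.0, -74.0, -31.0, 13.0])
(-122, np.float64(17.3), np.float64(30.9), 48, 5, 0, -12, 76, [-33.0, 17.0, -24.0, -74.0, -31.0, 13.0])
real	0m6.629s
user	0m24.990s
sys	0m0.146s
```

```bash
cat > path.py <<'E'
from srch import *
def run(wps,q,n=12):
    # wps: (x,y,z console mm, lean); report per wp
    a=wps[0]
    for b in wps[1:]:
        mm=99;st=0;cl=99
        for t in np.linspace(0,1,n+1)[1:]:
            w=np.array(a)+(np.array(b)-np.array(a))*t;M=M_c(w[3],0,0)
            q2,e=ik(W(p,w[:3])[0],toW(M),q);st=max(st,np.abs(q2-q).max());q=q2
            mm=min(mm,(q-LO).min(),(HI-q).min());cl=min(cl,clear(w[:3],M))
            if e>.003:print("  miss",w.round(),round(e,3),q.round());
        print(b,q.round(1).tolist(),"margin %.1f step %.1f clear %.1f"%(mm,st,cl));a=b
    return q
E
python3 - <<'E'
from path import *
from plant import *
s=get_state();q=s["joints"];w=s["tcp_pos"]-[p[0],p[1],0];c,sn=np.cos(p[2]),np.sin(p[2])
c0=1000*np.array([c*w[0]+sn*w[1],-sn*w[0]+c*w[1],w[2]]);print(c0)
q,e=ik(s["tcp_pos"],R.from_euler('xyz',s["eef_rot"],degrees=True).as_matrix(),q);print(e)
for L in(40,44):
  print("lean",L);run([(*c0,0),(*c0,0),(-40,-60,240,20),(-70,-60,220,L),(-75,0,200,L),(-75,142,165,L),(-75,142,141,L),(-8,142,77,L),(-8,-122,77,L),(-75,-122,144,L),(-80,-198,200,25),(0,-198,170,10),(0,-198,88,10)],q)
E
```

```text
[-12.26216381 -56.92311986 240.87418739]
5.551115123125783e-15
lean 40
(np.float64(-12.262163806237579), np.float64(-56.923119864399915), np.float64(240.8741873910545), 0) [3.1, 13.1, -7.9, -0.0, -69.0, -84.6] margin 50.4 step 25.7 clear 99.0
(-40, -60, 240, 20) [0.6, 0.6, -24.1, -3.8, -45.5, -79.9] margin 34.2 step 2.0 clear 99.0
(-70, -60, 220, 40) [-6.3, -6.6, -34.8, -23.4, -24.5, -57.1] margin 23.5 step 4.2 clear 93.7
(-75, 0, 200, 40) [9.4, -10.9, -52.8, 4.2, -8.1, -94.8] margin 5.4 step 5.6 clear 81.4
  miss [-75.  12. 197.  40.] 0.005 [  10.  -11.  -58.   17.   -3. -108.]
  miss [-75.  24. 194.  40.] 0.034 [  12.  -11.  -58.   16.   -4. -108.]
  miss [-75.  36. 191.  40.] 0.062 [  13.  -12.  -58.   15.   -4. -109.]
  miss [-75.  47. 188.  40.] 0.089 [  14.  -12.  -58.   15.   -5. -109.]
  miss [-75.  59. 185.  40.] 0.115 [  16.  -12.  -58.   14.   -5. -110.]
  miss [-75.  71. 182.  40.] 0.141 [  17.  -12.  -58.   14.   -5. -111.]
  miss [-75.  83. 180.  40.] 0.166 [  18.  -12.  -58.   14.   -6. -111.]
  miss [-75.  95. 177.  40.] 0.189 [  19.  -12.  -58.   14.   -6. -112.]
  m
[... 6101 characters left out ...]
. -37. -74.  -0. -17.]
(-8, 142, 77, 44) [9.1, 7.8, -36.7, -73.6, -0.1, -16.8] margin 0.0 step 1.1 clear 13.2
  miss [ -8. 120.  77.  44.] 0.047 [  9.   8. -37. -67.  -0. -24.]
  miss [-8. 98. 77. 44.] 0.019 [  9.   8. -38. -61.  -0. -30.]
(-8, -122, 77, 44) [-27.0, 16.2, -23.2, -63.9, -26.7, -1.6] margin 0.0 step 9.0 clear 13.2
(-75, -122, 144, 44) [-28.5, 5.6, -27.1, -53.9, -31.2, -12.0] margin 26.8 step 0.9 clear 16.1
(-80, -198, 200, 25) [-20.3, 7.2, -18.6, -17.3, -43.3, -50.8] margin 30.8 step 5.3 clear 50.1
(0, -198, 170, 10) [-11.6, 18.7, -8.7, -4.3, -53.2, -67.6] margin 40.1 step 1.9 clear 52.1
(0, -198, 88, 10) [-11.7, 23.2, -13.6, -5.0, -43.8, -66.5] margin 43.7 step 0.8 clear 12.3
```

```bash
sed -i "s/'zy',\[psi,-lean\]/'ZY',[psi,-lean]/" srch.py; cat > s3.py <<'E'
from srch import *
from multiprocessing import Pool
seed={140:[18,8,-39,-28,-12,-54],70:[5,10,-33,-35,-20,-38],0:[-7,13,-27,-41,-29,-22],-122:[-22,20,-16,-41,-40,-10]}
def job(a):
    lean,psi,roll,x,z=a;M=M_c(lean,psi,roll);r=[];C=99
    for y in seed:
        c=clear(np.array([x,y,z]),M)
        C=min(c,C)
        if C<3:return None
    for y in seed:
        q,e=ik(W(p,[x,y,z])[0],toW(M),seed[y]);m=min((q-LO).min(),(HI-q).min())
        if e>.003 or m<1:return None
        r.append(round(m,1))
    return (round(C,1),r,lean,psi,roll,x,z,q.round().tolist())
A=list(itertools.product((24,28,32,36,40,44,48,52),(0,6,12,18,24,30),(-36,-28,-20,-10,0,10),(-14,-9),(75,80)))
if __name__=="__main__":
    with Pool() as P: s=[t for t in P.map(job,A,chunksize=20) if t]
    print(len(s))
    for t in sorted(s,key=lambda t:-min(t[0],*t[1]))[:10]:print(t)
    for t in sorted([t for t in s if t[2]<46],key=lambda t:-min(t[0],*t[1]))[:10]:print(t)
E
timeout 500 python3 s3.py
```

```text
177
(np.float64(19.8), [np.float64(17.9), np.float64(22.0), np.float64(26.5), np.float64(35.9)], 52, 6, 10, -14, 80, [-40.0, 20.0, -22.0, -77.0, -41.0, 10.0])
(np.float64(17.6), [np.float64(20.2), np.float64(24.2), np.float64(28.8), np.float64(38.5)], 52, 12, 10, -14, 75, [-40.0, 22.0, -20.0, -74.0, -46.0, 8.0])
(np.float64(17.4), [np.float64(17.7), np.float64(23.2), np.float64(27.9), np.float64(36.5)], 48, 6, 10, -14, 75, [-35.0, 19.0, -22.0, -71.0, -37.0, 1.0])
(np.float64(18.8), [np.float64(17.4), np.float64(21.8), np.float64(26.4), np.float64(35.8)], 52, 6, 10, -14, 75, [-40.0, 21.0, -23.0, -78.0, -41.0, 11.0])
(np.float64(17.3), [np.float64(20.5), np.float64(24.4), np.float64(28.9), np.float64(38.5)], 52, 12, 10, -14, 80, [-40.0, 22.0, -20.0, -73.0, -46.0, 7.0])
(np.float64(16.8), [np.float64(17.9), np.float64(22.0), np.float64(26.5), np.float64(35.9)], 52, 6, -10, -14, 80, [-40.0, 20.0, -22.0, -77.0, -41.0, 30.0])
(np.float64(16.6), [np.float64(17.9), np.float64(22.2), np.float64(26.8), np.float64(36.1)], 52, 6, 10, -9, 75, [-39.0, 21.0, -22.0, -78.0, -41.0, 11.0])
(np.float64(
[... 1310 characters left out ...]
float64(38.3)], 44, 12, 10, -9, 75, [-31.0, 19.0, -19.0, -61.0, -38.0, -11.0])
(np.float64(5.1), [np.float64(13.2), np.float64(22.2), np.float64(29.2), np.float64(38.7)], 44, 12, -20, -14, 80, [-31.0, 19.0, -19.0, -61.0, -39.0, 18.0])
(np.float64(5.1), [np.float64(13.2), np.float64(22.2), np.float64(29.2), np.float64(38.7)], 44, 12, 0, -14, 80, [-31.0, 19.0, -19.0, -61.0, -39.0, -2.0])
(np.float64(4.8), [np.float64(13.2), np.float64(22.2), np.float64(29.2), np.float64(38.7)], 44, 12, -28, -14, 80, [-31.0, 19.0, -19.0, -61.0, -39.0, 26.0])
(np.float64(4.5), [np.float64(13.2), np.float64(22.2), np.float64(29.2), np.float64(38.7)], 44, 12, -36, -14, 80, [-31.0, 19.0, -19.0, -61.0, -39.0, 34.0])
```

```bash
cat > path.py <<'E'
from srch import *
def run(wps,q,n=15):
    a=wps[0]
    for b in wps[1:]:
        mm=99;st=0;cl=99;miss=0
        for t in np.linspace(0,1,n+1)[1:]:
            w=np.array(a)+(np.array(b)-np.array(a))*t;M=M_c(*w[3:6])
            q2,e=ik(W(p,w[:3])[0],toW(M),q);st=max(st,np.abs(q2-q).max());q=q2
            mm=min(mm,(q-LO).min(),(HI-q).min());cl=min(cl,clear(w[:3],M));miss=max(miss,e)
        print(b,q.round(0).tolist(),"margin %.1f step %.1f clear %.1f miss %.3f"%(mm,st,cl,miss));a=b
    return q
E
python3 - <<'E'
from path import *
from plant import *
q=get_state()["joints"];c0=(-12,-57,241,0,0,0)
for L,s in((48,8),(46,12)):
  print("lean",L,s);run([c0,c0,(-40,-100,240,20,0,0),(-60,-100,180,L,s,0),(-50,-100,115,L,s,0),(-50,150,115,L,s,0),(-8,142,77,L,s,0),(-8,-122,77,L,s,0),(-75,-122,137,L,s,0),(-80,-198,200,25,0,0),(0,-198,170,10,0,0),(0,-198,88,10,0,0)],q)
E
```

```text
lean 48 8
(-12, -57, 241, 0, 0, 0) [3.0, 13.0, -8.0, 0.0, -69.0, -85.0] margin 50.4 step 25.7 clear 99.0 miss 0.000
(-40, -100, 240, 20, 0, 0) [-5.0, 3.0, -21.0, -6.0, -47.0, -73.0] margin 37.6 step 1.5 clear 99.0 miss 0.000
(-60, -100, 180, 48, 8, 0) [-32.0, 5.0, -24.0, -58.0, -41.0, -8.0] margin 32.8 step 6.2 clear 54.3 miss 0.000
(-50, -100, 115, 48, 8, 0) [-35.0, 12.0, -25.0, -66.0, -39.0, 5.0] margin 33.8 step 0.9 clear 21.8 miss 0.000
(-50, 150, 115, 48, 8, 0) [8.0, -1.0, -40.0, -67.0, -7.0, -22.0] margin 7.1 step 7.0 clear 22.0 miss 0.000
(-8, 142, 77, 48, 8, 0) [-9.0, 9.0, -36.0, -90.0, -18.0, 12.0] margin 8.8 step 4.5 clear 4.7 miss 0.000
(-8, -122, 77, 48, 8, 0) [-35.0, 19.0, -21.0, -70.0, -38.0, 9.0] margin 19.8 step 2.1 clear 4.7 miss 0.000
(-75, -122, 137, 48, 8, 0) [-38.0, 10.0, -24.0, -63.0, -43.0, 3.0] margin 34.6 step 0.6 clear 18.8 miss 0.000
(-80, -198, 200, 25, 0, 0) [-20.0, 7.0, -19.0, -17.0, -43.0, -51.0] margin 34.9 step 4.4 clear 47.9 miss 0.000
(0, -198, 170, 10, 0, 0) [-12.0, 19.0, -9.0, -4.0, -53.0, -68.0] margin 40.0 step 1.5 clear 52.1 miss 0.000
(0, -198
[... 611 characters left out ...]
33.0] margin 9.0 step 7.6 clear 21.4 miss 0.000
(-8, 142, 77, 46, 12, 0) [-4.0, 9.0, -34.0, -78.0, -18.0, -3.0] margin 10.1 step 3.4 clear 1.5 miss 0.000
(-8, -122, 77, 46, 12, 0) [-33.0, 20.0, -19.0, -64.0, -40.0, 3.0] margin 19.5 step 2.7 clear 1.5 miss 0.000
(-75, -122, 137, 46, 12, 0) [-37.0, 11.0, -22.0, -58.0, -45.0, -2.0] margin 36.4 step 0.6 clear 17.2 miss 0.000
(-80, -198, 200, 25, 0, 0) [-20.0, 7.0, -19.0, -17.0, -43.0, -51.0] margin 36.6 step 3.8 clear 47.3 miss 0.000
(0, -198, 170, 10, 0, 0) [-12.0, 19.0, -9.0, -4.0, -53.0, -68.0] margin 40.0 step 1.5 clear 52.1 miss 0.000
(0, -198, 88, 10, 0, 0) [-12.0, 23.0, -14.0, -5.0, -44.0, -67.0] margin 43.7 step 0.6 clear 12.3 miss 0.000
```

```bash
python3 - <<'E'
from path import *
from plant import *
s=get_state();q=s["joints"];o=(48,6,8);c0=(-12,-57,241,0,0,0)
wp=[c0,(-40,-100,240,20,0,0),(-60,-100,180,*o),(-50,-100,115,*o),(-50,146,115,*o),(-9,142,77,*o),(-9,-122,77,*o),(-75,-122,137,*o),(-80,-198,200,10,0,0),(0,-198,170,10,0,0),(0,-198,88,10,0,0)]
run([c0]+wp,q)
P=s["tcp_pos"];N=R.from_euler('xyz',s["eef_rot"],degrees=True).as_matrix()
for w in wp[1:]:
    P2=W(p,w[:3])[0];N2=toW(M_c(*w[3:]));print(w,"d",(1000*(P2-P)).round(1),"rv",np.degrees(R.from_matrix(N2@N.T).as_rotvec()).round(1),P2.round(4),R.from_matrix(N2).as_euler('xyz',degrees=True).round(1));P,N=P2,N2
E
```

```text
(-12, -57, 241, 0, 0, 0) [3.0, 13.0, -8.0, 0.0, -69.0, -85.0] margin 50.4 step 25.7 clear 99.0 miss 0.000
(-40, -100, 240, 20, 0, 0) [-5.0, 3.0, -21.0, -6.0, -47.0, -73.0] margin 37.6 step 1.5 clear 99.0 miss 0.000
(-60, -100, 180, 48, 6, 8) [-31.0, 4.0, -24.0, -58.0, -39.0, -17.0] margin 32.1 step 5.8 clear 54.8 miss 0.000
(-50, -100, 115, 48, 6, 8) [-34.0, 12.0, -25.0, -67.0, -37.0, -3.0] margin 33.0 step 1.0 clear 21.9 miss 0.000
(-50, 146, 115, 48, 6, 8) [14.0, -1.0, -43.0, -61.0, -1.0, -41.0] margin 0.6 step 13.5 clear 21.9 miss 0.006
(-9, 142, 77, 48, 6, 8) [-8.0, 9.0, -36.0, -92.0, -17.0, 6.0] margin 3.2 step 7.4 clear 12.7 miss 0.000
(-9, -122, 77, 48, 6, 8) [-34.0, 19.0, -21.0, -71.0, -36.0, 2.0] margin 18.1 step 2.1 clear 12.7 miss 0.000
(-75, -122, 137, 48, 6, 8) [-38.0, 10.0, -25.0, -63.0, -41.0, -5.0] margin 33.7 step 0.6 clear 16.6 miss 0.000
(-80, -198, 200, 10, 0, 0) [-15.0, 12.0, -14.0, -5.0, -55.0, -64.0] margin 34.2 step 6.7 clear 48.2 miss 0.000
(0, -198, 170, 10, 0, 0) [-12.0, 19.0, -9.0, -4.0, -53.0, -68.0] margin 44.6 step 0.5 clear 52.1 miss 0.000
(0, -198, 88
[... 507 characters left out ...]
0.5113 0.0347 0.115 ] [167.   46.6 176.9]
(-9, 142, 77, 48, 6, 8) d [ 41.1   2.1 -38. ] rv [0. 0. 0.] [0.5525 0.0368 0.077 ] [167.   46.6 176.9]
(-9, -122, 77, 48, 6, 8) d [  39.1 -261.1    0. ] rv [0. 0. 0.] [ 0.5915 -0.2243  0.077 ] [167.   46.6 176.9]
(-75, -122, 137, 48, 6, 8) d [-65.3  -9.8  60. ] rv [0. 0. 0.] [ 0.5263 -0.234   0.137 ] [167.   46.6 176.9]
(-80, -198, 200, 10, 0, 0) d [  6.3 -75.9  63. ] rv [-13.4  35.9   4.9] [ 0.5326 -0.3099  0.2   ] [-180.    10.  -171.5]
(0, -198, 170, 10, 0, 0) d [ 79.1  11.8 -30. ] rv [0. 0. 0.] [ 0.6117 -0.2981  0.17  ] [-180.    10.  -171.5]
(0, -198, 88, 10, 0, 0) d [  0.   0. -82.] rv [0. 0. 0.] [ 0.6117 -0.2981  0.088 ] [-180.    10.  -171.5]
```

```bash
python3 - <<'E'
from path import *
from plant import *
s=get_state()
for o in((48,6,8),(50,8,8),(50,10,8)):
  print(o);run([(-60,-100,180,*o),(-60,-100,180,*o),(-36,-100,98,*o),(-36,146,98,*o),(-9,142,77,*o),(-9,-122,77,*o)],[-31,4,-24,-58,-39,-17])
N=toW(M_c(20,0,0));N2=toW(M_c(50,8,8));N3=toW(M_c(10,0,0))
for a,b in((N,N2),(N2,N3)):print(np.degrees(R.from_matrix(b@a.T).as_rotvec()).round(1),R.from_matrix(b).as_euler('xyz',degrees=True).round(1))
E
```

```text
(48, 6, 8)
(-60, -100, 180, 48, 6, 8) [-31.0, 4.0, -24.0, -58.0, -39.0, -17.0] margin 33.8 step 0.5 clear 54.8 miss 0.000
(-36, -100, 98, 48, 6, 8) [-34.0, 14.0, -25.0, -69.0, -37.0, -0.0] margin 33.5 step 1.2 clear 12.9 miss 0.000
(-36, 146, 98, 48, 6, 8) [-1.0, 3.0, -38.0, -81.0, -12.0, -10.0] margin 11.7 step 3.2 clear 19.3 miss 0.000
(-9, 142, 77, 48, 6, 8) [-8.0, 9.0, -36.0, -92.0, -17.0, 6.0] margin 12.1 step 1.4 clear 12.7 miss 0.000
(-9, -122, 77, 48, 6, 8) [-34.0, 19.0, -21.0, -71.0, -36.0, 2.0] margin 18.1 step 2.1 clear 12.7 miss 0.000
(50, 8, 8)
(-60, -100, 180, 50, 8, 8) [-35.0, 6.0, -24.0, -61.0, -43.0, -11.0] margin 34.6 step 5.9 clear 54.1 miss 0.000
(-36, -100, 98, 50, 8, 8) [-37.0, 16.0, -24.0, -72.0, -40.0, 4.0] margin 34.1 step 1.1 clear 13.5 miss 0.000
(-36, 146, 98, 50, 8, 8) [-11.0, 4.0, -39.0, -90.0, -20.0, 5.0] margin 19.5 step 2.2 clear 19.5 miss 0.000
(-9, 142, 77, 50, 8, 8) [-15.0, 10.0, -37.0, -97.0, -24.0, 16.0] margin 19.6 step 0.9 clear 13.2 miss 0.000
(-9, -122, 77, 50, 8, 8) [-37.0, 20.0, -21.0, -73.0, -40.0, 6.0] margin 21.6 step 2.4 clear 13.2 miss 0.000
(50, 10, 8)
(-60, -100, 180, 50, 10, 8) [-36.0, 6.0, -23.0, -61.0, -45.0, -11.0] margin 35.5 step 6.2 clear 53.6 miss 0.000
(-36, -100, 98, 50, 10, 8) [-37.0, 16.0, -23.0, -71.0, -42.0, 4.0] margin 34.9 step 1.0 clear 13.9 miss 0.000
(-36, 146, 98, 50, 10, 8) [-11.0, 5.0, -38.0, -88.0, -22.0, 3.0] margin 19.9 step 2.2 clear 19.5 miss 0.000
(-9, 142, 77, 50, 10, 8) [-15.0, 10.0, -37.0, -95.0, -25.0, 13.0] margin 20.0 step 0.8 clear 11.2 miss 0.000
(-9, -122, 77, 50, 10, 8) [-37.0, 21.0, -20.0, -72.0, -42.0, 5.0] margin 22.3 step 2.2 clear 11.2 miss 0.000
[ 13.9 -27.5  -3.1] [164.8  48.2 176.5]
[-15.2  37.4   4. ] [-180.    10.  -171.5]
```

Request:
move_arm --pt "-5 -12 0 -6.1 -5.4 0.1 0" --pt "-5 -12 0 -6.1 -5.4 0.1 0" --pt "-5 -12 0 -6.1 -5.4 0.1 0" --pt "-6 -11 0 -6.1 -5.4 0.1 0" --pt "0 0 0 0 0 0 0" --pt "0 0 0 0 0 0 0"

```text
time_s: 4.85
tcp_pos: [0.5576, -0.2009, 0.2447]
eef_rot: [-179.8, 20.2, -170.7]
contact_force: [0.8, -0.1, 0.8]
gripper_width: 0.0001
```

Request:
move_arm --pt "-4 -2 -10 2.8 -5.5 -0.8 0" --pt "-4 -2 -10 2.8 -5.5 -0.8 0" --pt "-4 -2 -15 2.8 -5.5 -0.8 0" --pt "-4 -2 -15 2.8 -5.5 -0.8 0" --pt "-4 -1 -15 2.8 -5.5 -0.8 0" --pt "0 0 0 0 0 0 0" --pt "0 0 0 0 0 0 0"

```text
time_s: 5.55
tcp_pos: [0.538, -0.2126, 0.1829]
eef_rot: [166.8, 44.7, 178.1]
contact_force: [0.5, -0.9, 0.3]
gripper_width: 0.0003
```

```bash
cat > st.py <<'E'
from srch import *
from plant import *
import sys
s=get_state();w=s["tcp_pos"]-[p[0],p[1],0];c,sn=np.cos(p[2]),np.sin(p[2])
print("console",(1000*np.array([c*w[0]+sn*w[1],-sn*w[0]+c*w[1],w[2]])).round(1),"q",s["joints"].round(0),"F",s["contact_force"].round(1),"mom",s["moment"].round(2),"t",s["time_s"])
N=R.from_euler('xyz',s["eef_rot"],degrees=True).as_matrix()
t=list(map(float,sys.argv[1:]))
if t:
    print("d",(1000*(W(p,t[:3])[0]-s["tcp_pos"])).round(1),"rv",np.degrees(R.from_matrix(toW(M_c(*t[3:]))@N.T).as_rotvec()).round(1))
E
python3 st.py -36 -100 98 50 8 8
```

```text
console [ -60.2 -102.5  182.9] q [-30.   4. -23. -54. -40. -20.] F [ 0.5 -0.9  0.3] mom [-0.73  2.24 -0.  ] t 5.55
d [ 23.6   6.1 -84.9] rv [ 1.2 -3.6 -0.1]
```

Request:
move_arm --pt "6 2 -25 0.6 -1.8 0 0" --pt "6 2 -25 0.6 -1.8 0 0" --pt "6 2 -25 0 0 0 0" --pt "5.5 0 -10 0 0 0 0" --pt "-2.6 17.4 0 0 0 0 0" --pt "-2.6 17.4 0 0 0 0 0" --pt "-2.6 17.4 0 0 0 0 0" --pt "-2.6 17.4 0 0 0 0 0" --pt "-2.6 17.4 0 0 0 0 0" --pt "-2.6 17.4 0 0 0 0 0" --pt "-2.6 17.4 0 0 0 0 0" --pt "0 0 0 0 0 0 0" --pt "0 0 0 0 0 0 0"

```text
time_s: 6.85
tcp_pos: [0.5427, -0.0823, 0.0977]
eef_rot: [164.9, 48.4, 176.9]
contact_force: [0.9, -0.9, -0.6]
gripper_width: 0.0004
```

```bash
python3 st.py -36 146 98 50 8 8
```

```text
console [-36.3  25.7  97.7] q [-26.   9. -33. -80. -32.   6.] F [ 0.9 -0.9 -0.6] mom [-0.74  2.46 -0.05] t 6.85
d [-17.5 119.    0.3] rv [ 0.1  0.1 -0.3]
```

Request:
move_arm --pt "-2.2 15 0 0 0 0 0" --pt "-2.2 15 0 0 0 0 0" --pt "-2.2 15 0 0 0 0 0" --pt "-2.2 15 0 0 0 0 0" --pt "-2.2 15 0 0 0 0 0" --pt "-2.2 15 0 0 0 0 0" --pt "-2.2 15 0 0 0 0 0" --pt "-2.2 14 0 0 0 0 0" --pt "0 0 0 0 0 0 0" --pt "0 0 0 0 0 0 0"

```text
time_s: 7.85
tcp_pos: [0.5251, 0.0361, 0.0971]
eef_rot: [164.9, 48.3, 176.8]
contact_force: [0.0, 0.1, -0.4]
gripper_width: 0.0003
```

```bash
python3 st.py -8 143 77 50 8 8; python3 - <<'E'
from plant import *
import cv2
cv2.imwrite("pics/s2.png",capture("scene")["frame"])
E
```

```text
console [-36.2 145.4  97.1] q [-11.   5. -39. -90. -21.   6.] F [ 0.   0.1 -0.4] mom [-0.78  2.43  0.  ] t 7.85
d [ 28.3   1.8 -20.1] rv [ 0.   0.1 -0.3]
```

View pics/s2.png

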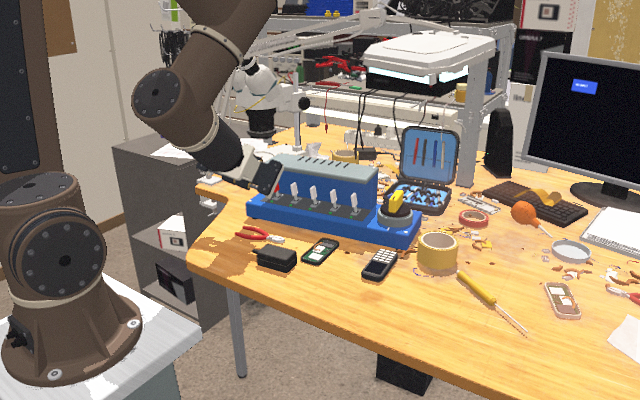

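The fingers are just in front of the red end (about (255,185)) and everything is undisturbed. Now in under the visor.

Request:
move_arm --pt "7 0.5 -5 0 0 0 0" --pt "7 0.5 -5 0 0 0 0" --pt "7 0.5 -5 0 0 0 0" --pt "7 0.5 -5 0 0 0 0" --pt "0 0 0 0 0 0 0" --pt "0 0 0 0 0 0 0"

```text
time_s: 8.5
tcp_pos: [0.5529, 0.0373, 0.0767]
eef_rot: [164.8, 48.2, 176.7]
contact_force: [-1.0, 0.6, 0.2]
gripper_width: 0.0005
```

```bash
python3 st.py -8 -125 77 50 8 8
```

```text
console [ -8.5 142.5  76.7] q [-15.  10. -38. -98. -24.  16.] F [-1.   0.6  0.2] mom [-0.78  2.5  -0.  ] t 8.5
d [  40.1 -264.4    0.3] rv [ 0.   0.  -0.2]
```

Sweep at about 100 mm/s: (1.5, -10, 0) per row.

Request:
move_arm --pt "1.5 -10 0 0 0 0 0" --pt "1.5 -10 0 0 0 0 0" --pt "1.5 -10 0 0 0 0 0" --pt "1.5 -10 0 0 0 0 0" --pt "1.5 -10 0 0 0 0 0" --pt "1.5 -10 0 0 0 0 0" --pt "1.5 -10 0 0 0 0 0" --pt "1.5 -10 0 0 0 0 0" --pt "1.5 -10 0 0 0 0 0" --pt "1.5 -10 0 0 0 0 0" --pt "1.5 -10 0 0 0 0 0" --pt "1.5 -10 0 0 0 0 0" --pt "1.5 -10 0 0 0 0 0" --pt "0 0 0 0 0 0 0"

```text
time_s: 9.9
tcp_pos: [0.573, -0.0933, 0.077]
eef_rot: [164.9, 48.3, 176.7]
contact_force: [0.6, 0.4, 0.0]
gripper_width: 0.0003
```

```bash
python3 st.py -8 -125 77 50 8 8
```

```text
console [-8.  10.3 77. ] q [-27.  14. -31. -83. -32.  10.] F [0.6 0.4 0. ] mom [-0.71  2.52  0.03] t 9.9
d [  20.  -133.8    0. ] rv [ 0.   0.1 -0.2]
```

Request:
move_arm --pt "1.5 -10 0 0 0 0 0" --pt "1.5 -10 0 0 0 0 0" --pt "1.5 -10 0 0 0 0 0" --pt "1.5 -10 0 0 0 0 0" --pt "1.5 -10 0 0 0 0 0" --pt "1.5 -10 0 0 0 0 0" --pt "1.5 -10 0 0 0 0 0" --pt "1.5 -10 0 0 0 0 0" --pt "1.5 -10 0 0 0 0 0" --pt "1.5 -10 0 0 0 0 0" --pt "1.5 -10 0 0 0 0 0" --pt "1.5 -10 0 0 0 0 0" --pt "1.5 -10 0 0 0 0 0" --pt "0.5 -4 0 0 0 0 0" --pt "0 0 0 0 0 0 0" --pt "0 0 0 0 0 0 0" --pt "0 0 0 0 0 0 0"

```text
time_s: 11.6
tcp_pos: [0.5925, -0.2255, 0.077]
eef_rot: [164.8, 48.3, 176.7]
contact_force: [0.4, -0.2, 0.1]
gripper_width: 0.0008
```

```bash
python3 st.py -75 -125 137 50 8 8; python3 - <<'E'
from plant import *
import cv2
f=capture("scene")["frame"][130:270,190:450];cv2.imwrite("pics/s3.png",cv2.resize(f,None,fx=3,fy=3))
E
```

```text
console [  -8.3 -123.4   77. ] q [-37.  20. -21. -73. -40.   7.] F [ 0.4 -0.2  0.1] mom [-0.75  2.43  0.07] t 11.6
d [-65.7 -11.5  60. ] rv [-0.   0.1 -0.2]
```

View pics/s3.png

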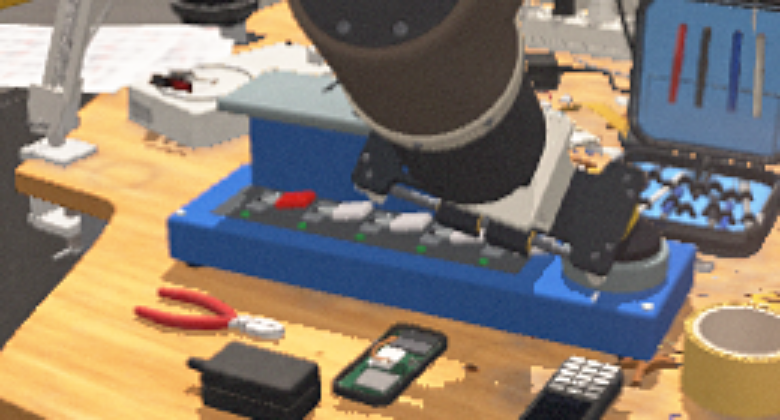

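Levers 1–4 lie flat (red at about (295,200) in the crop); the gripper hides the fifth. I'll back out along the tool axis and check.

Request:
move_arm --pt "-10 -1 10 0 0 0 0" --pt "-15 -2 14 0 0 0 0" --pt "-20 -4 18 0 0 0 0" --pt "-21 -4 18 0 0 0 0" --pt "0 -5 25 0 0 0 0" --pt "0 -5 30 0 0 0 0" --pt "0 0 0 0 0 0 0" --pt "0 0 0 0 0 0 0"

```text
time_s: 12.45
tcp_pos: [0.5263, -0.2468, 0.1937]
eef_rot: [165.0, 48.4, 176.9]
contact_force: [-1.2, -0.2, 0.2]
gripper_width: 0.0007
```

```bash
python3 st.py -70 -198 200 10 0 0; python3 - <<'E'
from plant import *
import cv2
f=capture("scene")["frame"][130:270,190:450];cv2.imwrite("pics/s4.png",cv2.resize(f,None,fx=3,fy=3))
E
```

```text
console [ -76.9 -134.6  193.7] q [-39.   6. -21. -60. -48. -10.] F [-1.2 -0.2  0.2] mom [-0.73  2.54  0.04] t 12.45
d [ 16.2 -61.7   6.3] rv [-15.1  37.5   3.7]
```

View pics/s4.png

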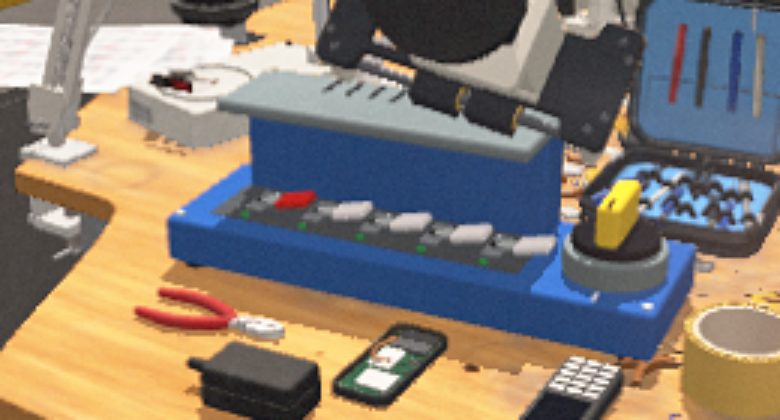

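All five levers are down, and the knob is untouched at rest. Next, check the twist pose for clearance (visor, lamp) and joint room.

```bash
python3 - <<'E'
from path import *
lamp=np.array([[.666,-.326,.37],[.691,-.368,.37],[.731,-.14,.37],[.6985,-.233,.37],[.666,-.326,.395],[.731,-.14,.395]])
def sd(P,a,b):
    t=np.clip((P-a)@(b-a)/((b-a)@(b-a)),0,1);return np.linalg.norm(P-a-t*(b-a))
for lean in(8,11,14):
  q=[-15,12,-14,-5,-55,-64];
  for x,y,z,tw in((-70,-198,200,0),(0,-198,160,0),(0,-198,88,0),(0,-198,88,-32),(0,-198,88,-66),(0,-198,160,-66)):
    M=R.from_euler('z',tw,degrees=True).as_matrix()@M_c(lean,0,0);T=np.array([x,y,z])
    for _ in range(2):q,e=ik(W(p,T)[0],toW(M),q)
    P,N=FK(q);dl=min(sd(l,P[4],P[3]) for l in lamp);dk=min(sd(l,P[3],P[2]) for l in lamp)
    print(lean,(x,y,z,tw),q.round().tolist(),"e%.3f clear %.1f lampTool %.0f lampWrist %.0f mm"%(e,clear(T,M),1e3*dl,1e3*dk))
E
```

```text
8 (-70, -198, 200, 0) [-14.0, 13.0, -12.0, -4.0, -57.0, -66.0] e0.000 clear 85.4 lampTool 146 lampWrist 249 mm
8 (0, -198, 160, 0) [-11.0, 20.0, -8.0, -3.0, -54.0, -69.0] e0.000 clear 47.3 lampTool 86 lampWrist 175 mm
8 (0, -198, 88, 0) [-11.0, 24.0, -13.0, -4.0, -46.0, -68.0] e0.000 clear 13.0 lampTool 95 lampWrist 126 mm
8 (0, -198, 88, -32) [-8.0, 23.0, -17.0, 3.0, -42.0, -107.0] e0.000 clear 8.9 lampTool 100 lampWrist 131 mm
8 (0, -198, 88, -66) [-6.0, 24.0, -18.0, 9.0, -43.0, -148.0] e0.000 clear 8.9 lampTool 96 lampWrist 128 mm
8 (0, -198, 160, -66) [-6.0, 20.0, -13.0, 8.0, -52.0, -146.0] e0.000 clear 50.8 lampTool 87 lampWrist 176 mm
11 (-70, -198, 200, 0) [-15.0, 12.0, -14.0, -5.0, -54.0, -64.0] e0.000 clear 85.8 lampTool 154 lampWrist 259 mm
11 (0, -198, 160, 0) [-12.0, 19.0, -10.0, -5.0, -51.0, -67.0] e0.000 clear 47.1 lampTool 96 lampWrist 185 mm
11 (0, -198, 88, 0) [-12.0, 23.0, -14.0, -6.0, -43.0, -66.0] e0.000 clear 12.0 lampTool 108 lampWrist 141 mm
11 (0, -198, 88, -32) [-8.0, 22.0, -20.0, 5.0, -37.0, -109.0] e0.000 clear 6.3 lampTool 114 lampWrist 147 mm
11 (0, -198,
[... 170 characters left out ...]
lear 50.7 lampTool 97 lampWrist 186 mm
14 (-70, -198, 200, 0) [-15.0, 11.0, -15.0, -7.0, -52.0, -62.0] e0.000 clear 86.2 lampTool 161 lampWrist 270 mm
14 (0, -198, 160, 0) [-13.0, 18.0, -11.0, -7.0, -48.0, -65.0] e0.000 clear 46.9 lampTool 105 lampWrist 195 mm
14 (0, -198, 88, 0) [-13.0, 22.0, -15.0, -8.0, -40.0, -63.0] e0.000 clear 11.6 lampTool 122 lampWrist 155 mm
14 (0, -198, 88, -32) [-8.0, 20.0, -24.0, 7.0, -32.0, -112.0] e0.000 clear 3.6 lampTool 127 lampWrist 163 mm
14 (0, -198, 88, -66) [-4.0, 22.0, -27.0, 20.0, -35.0, -159.0] e0.000 clear 3.6 lampTool 123 lampWrist 158 mm
14 (0, -198, 160, -66) [-4.0, 17.0, -21.0, 16.0, -44.0, -155.0] e0.000 clear 50.6 lampTool 106 lampWrist 196 mm
```

Request:
move_arm --pt "3 -10 1 -2.5 6.3 0.6 52" --pt "3 -10 1 -2.5 6.3 0.6 52" --pt "3 -10 1 -2.5 6.3 0.6 52" --pt "3 -10 1 -2.5 6.3 0.6 52" --pt "2 -11 1 -2.5 6.2 0.6 52" --pt "2 -11 1 -2.6 6.1 0.7 52" --pt "0 0 0 0 0 0 52" --pt "0 0 0 0 0 0 52"

```text
time_s: 13.3
tcp_pos: [0.5418, -0.3074, 0.1955]
eef_rot: [179.7, 10.0, -171.6]
contact_force: [-0.0, -1.3, -0.5]
gripper_width: 0.0452
```

```bash
python3 st.py 0 -198 150 10 0 0
```

```text
console [ -70.5 -196.8  195.5] q [-14.  13. -13.  -5. -55. -65.] F [-0.  -1.3 -0.5] mom [-0.07  0.61 -0.02] t 13.3
d [ 69.9   9.3 -45.5] rv [-0.3 -0.   0.1]
```

Request:
move_arm --pt "14 2 -5 0 0 0 52" --pt "14 2 -10 0 0 0 52" --pt "14 2 -10 0 0 0 52" --pt "14 2 -10 0 0 0 52" --pt "14 1.5 -10 0 0 0 52" --pt "0 0 -10 0 0 0 52" --pt "0 0 0 0 0 0 52" --pt "0 0 0 0 0 0 52" --pt "0 0 0 0 0 0 52"

```text
time_s: 14.2
tcp_pos: [0.6122, -0.2991, 0.1433]
eef_rot: [179.9, 10.2, -171.7]
contact_force: [-0.6, 0.4, 0.2]
gripper_width: 0.0456
```

```bash
python3 st.py 0 -198 88 10 0 0; python3 - <<'E'
from h import *
from plant import *
c=capture("top");s=capture("scene");p=np.load("p.npy")
a=cv2.resize(c["frame"][90:230,310:470],None,fx=3,fy=3);b=cv2.resize(s["frame"][130:260,330:450],None,fx=3,fy=3)
o=np.zeros((420,860,3),np.uint8)[:,:800];o[:420,:480]=a;o[:390,480:800]=b[:,:320];cv2.imwrite("pics/k1.png",o)
E
```

```text
console [   0.3 -199.1  143.3] q [-12.  20. -10.  -5. -50. -67.] F [-0.6  0.4  0.2] mom [-0.14  0.59  0.  ] t 14.2
d [ -0.5   1.  -55.3] rv [-0.2  0.1  0.2]
```

View pics/k1.png

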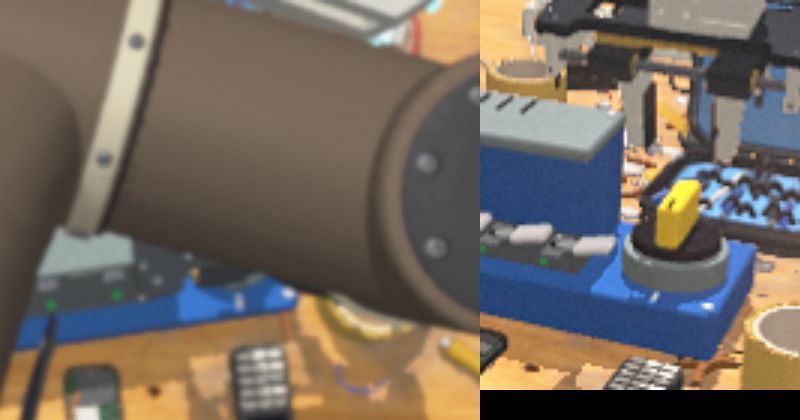

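The fingers (about x = 640 and 728) straddle the bar (about 678). Descending.

Request:
move_arm --pt "0 0.5 -10 0 0 0 52" --pt "0 0.5 -10 0 0 0 52" --pt "0 0 -10 0 0 0 52" --pt "0 0 -10 0 0 0 52" --pt "0 0 -8 0 0 0 52" --pt "0 0 -7 0 0 0 52" --pt "0 0 0 0 0 0 52" --pt "0 0 0 0 0 0 52"

```text
time_s: 15.1
tcp_pos: [0.6123, -0.298, 0.0876]
eef_rot: [179.9, 10.1, -171.7]
contact_force: [0.8, -0.8, -0.5]
gripper_width: 0.0455
```

Request:
move_arm --pt "0 0 0 0 0 0 35" --pt "0 0 0 0 0 0 25" --pt "0 0 0 0 0 0 15" --pt "0 0 0 0 0 0 10" --pt "0 0 0 0 0 0 0" --pt "0 0 0 0 0 0 0" --pt "0 0 0 0 0 0 0" --squeeze 20

```text
time_s: 15.8
tcp_pos: [0.6124, -0.2986, 0.0881]
eef_rot: [179.9, 10.1, -171.7]
contact_force: [-0.8, -5.4, 0.9]
gripper_width: 0.0178
```

```bash
python3 st.py 0 -198 88 10 0 0
```

```text
console [   0.6 -198.5   88.1] q [-12.  23. -14.  -5. -44. -66.] F [-0.8 -5.4  0.9] mom [-1.87  0.62 -0.27] t 15.8
d [-0.7  0.4 -0.1] rv [-0.1  0.1  0.2]
```

Request:
move_arm --pt "0.2 -1.5 0 0 0 0 0" --pt "0 0 0 0 0 0 0" --pt "0 0 0 0 0 0 0" --squeeze 50

```text
time_s: 16.1
tcp_pos: [0.6124, -0.2987, 0.088]
eef_rot: [179.8, 10.1, -171.7]
contact_force: [-2.3, 3.2, 5.9]
gripper_width: 0.0176
```

Request:
move_arm --pt "0 0.5 0 0 0 0 0" --pt "0 0 0 0 0 -4 0" --pt "0 0 0 0 0 -4 0" --pt "0 0 0 0 0 -4 0" --pt "0 0 0 0 0 -4 0" --pt "0 0 0 0 0 -4 0" --pt "0 0 0 0 0 -4 0" --pt "0 0 0 0 0 -4 0" --pt "0 0 0 0 0 -4 0" --pt "0 0 0 0 0 -4 0" --pt "0 0 0 0 0 -4 0" --pt "0 0 0 0 0 0 0" --pt "0 0 0 0 0 0 0" --squeeze 60

```text
time_s: 17.4
tcp_pos: [0.6126, -0.2981, 0.088]
eef_rot: [179.8, 10.1, 148.4]
contact_force: [-2.4, 5.6, 5.6]
gripper_width: 0.0176
```

```bash
python3 st.py 0 -198 88 10 0 0
```

```text
console [   0.9 -198.1   88. ] q [  -7.   22.  -20.    6.  -39. -119.] F [-2.4  5.6  5.6] mom [1.94 0.96 0.44] t 17.4
d [-0.9 -0.  -0. ] rv [-0.2  0.2 40.1]
```

Request:
move_arm --pt "0 0 0 0 0 -4 0" --pt "0 0 0 0 0 -4 0" --pt "0 0 0 0 0 -4 0" --pt "0 0 0 0 0 -4 0" --pt "0 0 0 0 0 -2 0" --pt "0 0 0 0 0 0 0" --pt "0 0 0 0 0 0 0"

```text
time_s: 18.1
tcp_pos: [0.6128, -0.2979, 0.088]
eef_rot: [179.8, 10.1, 130.4]
contact_force: [-1.6, 7.8, 5.9]
gripper_width: 0.0176
```

```bash
python3 st.py 0 -198 88 10 0 0
```

```text
console [   1.1 -197.9   88. ] q [  -6.   23.  -21.   11.  -39. -142.] F [-1.6  7.8  5.9] mom [2.49 0.78 0.48] t 18.1
d [-1.1 -0.3 -0. ] rv [-0.2  0.2 58.1]
```

Request:
move_arm --pt "0 0 0 0 0 -1.5 0" --pt "0 0 0 0 0 -1.5 0" --pt "0 0 0 0 0 0 0" --pt "0 0 0 0 0 0 0"

```text
time_s: 18.5
tcp_pos: [0.6128, -0.2978, 0.088]
eef_rot: [179.8, 10.1, 127.4]
contact_force: [-2.4, 5.9, 5.4]
gripper_width: 0.0172
```

```bash
python3 st.py 0 -198 88 10 0 0
```

```text
console [   1.2 -197.9   88. ] q [  -6.   23.  -21.   11.  -40. -145.] F [-2.4  5.9  5.4] mom [2.49 0.85 0.79] t 18.5
d [-1.2 -0.3 -0. ] rv [-0.1  0.2 61.1]
```

Request:
move_arm --pt "0 0 0 0 0 -1.5 0" --pt "0 0 0 0 0 -1.5 0" --pt "0 0 0 0 0 0 0" --pt "0 0 0 0 0 0 0"

```text
time_s: 18.9
tcp_pos: [0.6128, -0.2979, 0.088]
eef_rot: [179.8, 10.1, 124.5]
contact_force: [-2.7, 5.3, 4.9]
gripper_width: 0.0175
```

```bash
python3 st.py 0 -198 88 10 0 0
```

```text
console [   1.1 -197.9   88. ] q [  -5.   23.  -21.   12.  -40. -149.] F [-2.7  5.3  4.9] mom [2.36 0.92 1.55] t 18.9
d [-1.1 -0.2 -0. ] rv [-0.1  0.2 64. ]
```

The moment climbs steeply (0.48 → 0.79 → 1.55 N m), so the knob is at its stop. Let go by opening fully, wait, then lift straight up.

Request:
move_arm --pt "0 0 0 0 0 0 100" --pt "0 0 0 0 0 0 100" --pt "0 0 0 0 0 0 100" --pt "0 0 0 0 0 0 100" --pt "0 0 0 0 0 0 100" --pt "0 0 0 0 0 0 100" --pt "0 0 0 0 0 0 100" --pt "0 0 0 0 0 0 100" --pt "0 0 0 0 0 0 100" --pt "0 0 0 0 0 0 100"

```text
time_s: 19.9
tcp_pos: [0.6124, -0.2989, 0.0877]
eef_rot: [179.8, 10.1, 124.3]
contact_force: [0.5, 0.5, -1.3]
gripper_width: 0.0868
```

Request:
move_arm --pt "0 0 8 0 0 0 100" --pt "0 0 12 0 0 0 100" --pt "0 0 15 0 0 0 100" --pt "0 0 15 0 0 0 100" --pt "0 0 15 0 0 0 100" --pt "0 0 15 0 0 0 100" --pt "-20 0 10 0 0 0 100" --pt "-30 -10 10 0 0 0 100" --pt "-40 -10 0 0 0 0 100" --pt "-40 -20 0 0 0 0 100" --pt "0 -40 0 0 0 0 100" --pt "0 -40 0 0 0 0 100" --pt "0 -40 0 0 0 0 100" --pt "0 0 0 0 0 0 100" --pt "0 0 0 0 0 0 100"

```text
time_s: 21.4
tcp_pos: [0.482, -0.4599, 0.1883]
eef_rot: [179.8, 10.1, 124.2]
contact_force: [-0.4, -0.3, 0.8]
gripper_width: 0.0877
```

```bash
python3 st.py; python3 - <<'E'
from h import *
from plant import *
c=capture("top");s=capture("scene");d=pickle.load(open("c0.pkl","rb"))
for im in(c["frame"],d["top"]["frame"]):
    m=cv2.inRange(cv2.cvtColor(im,cv2.COLOR_BGR2HSV),(22,180,150),(35,255,255))[145:190,375:410]
    r=cv2.minAreaRect(cv2.findNonZero(m)) if m.any() else None;print(r)
a=cv2.resize(c["frame"][120:290,225:465],None,fx=2,fy=2);b=cv2.resize(s["frame"][150:280,220:480],None,fx=2,fy=2)
o=np.zeros((600,520,3),np.uint8);o[:340,:480]=a;o[340:600,:520]=b;cv2.imwrite("pics/end.png",o)
E
```

```text
console [-152.2 -338.8  188.3] q [ -24.   15.  -15.    7.  -51. -126.] F [-0.4 -0.3  0.8] mom [0.43 0.32 0.02] t 21.4
None
((14.656042098999023, 20.384227752685547), (25.66230010986328, 9.500264167785645), 79.99201965332031)
```

View pics/end.png

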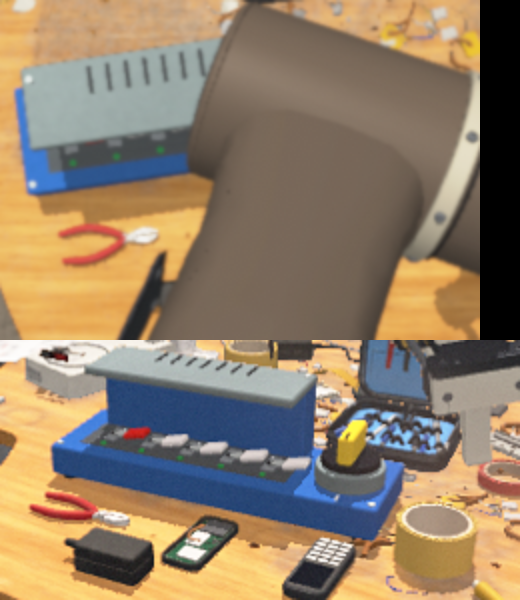

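All five levers are down, the knob looks back at rest, and the bystanders are in place. I'll compare numerically with the first image, then hand in.

```bash
python3 - <<'E'
from h import *
from plant import *
s=capture("scene")["frame"];z=pickle.load(open("c0.pkl","rb"))["scene"]["frame"]
for im in(z,s):
    m=cv2.inRange(cv2.cvtColor(im,cv2.COLOR_BGR2HSV),(22,180,150),(35,255,255))[185:220,380:412]
    r=cv2.minAreaRect(cv2.findNonZero(m));print(cv2.countNonZero(m),np.round(r[0],1),np.round(r[1],1),round(r[2],1))
df=cv2.absdiff(s,z).max(2)>60
for n,(x0,y0,x1,y1) in dict(pliers=(230,222,288,248),adapter=(250,243,302,276),handset=(300,232,342,268),phone=(358,243,402,284),tape=(412,228,460,272),knob=(372,185,420,228)).items(): print(n,df[y0:y1,x0:x1].mean().round(3))
E
```

```text
182 [15.  16.1] [12.2 22.2] 11.3
190 [15.1 16.3] [12.1 21.5] 5.2
pliers 0.001
adapter 0.001
handset 0.0
phone 0.0
tape 0.01
knob 0.009
```

```bash
python3 -c "
from plant import *
print(close_job())"
```

```text
the job is handed in; nothing more can be done
None
```

The console is shut down and the job is handed in, at about 21.5 s of the 64 s allowed. No verdict is reported.

- **Levers:** One drag under the visor, starting at the red lever and staying in the row, tipped all five. The pictures afterwards show all five lying down.
- **Tool lean:** I leaned the tool about 50°, not the suggested 25–40°. The arm's joint limits made the red end unreachable at the smaller leans I tried that also cleared the visor. The planned gap to the visor was about 13 mm.
- **Knob:** I gripped it and turned it clockwise about 64° at the gripper. The wrist moment rose from 0.48 to 1.55 N m over the last 6°, which I took as the stop. Then I opened the fingers fully, let it spring back, and lifted off.
- **Last checks:** In the scene camera the yellow bar sits within 0.2 px of its starting place and covers about the same area. Its fitted angle differed by 6° (11° before, 5° after), which I put down to the coarse outline, since only about 1% of pixels around the knob changed. The areas around the pliers, adapter, handset, phone and tape roll also changed by 1% or less. The robot was clear of everything.
- **Not confirmed:** The top camera's final view of the knob was blocked by the arm, so I have no second view of its return.

I viewed 11 pictures, one over the budget of 10.

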